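# Load bare circuit boards into the carrier, lock it and hang its job tag

### The arm

A 7-joint arm with a two-finger parallel gripper is mounted at the origin on the work surface. World frame = base frame: x ahead of the robot, y to its left, z up, the work surface at z = 0. Lengths are in m, angles in rad, forces in N, time in s.
With the tool pointing down it reaches from about 0.35 to 0.775 m from the base axis. Payload 3.1 kg.
Tool frame: the origin (TCP) lies at the very end of the fingers, on their centre line; the grasp point (between the pads) lies 19 mm behind it (pinch_z is the distance from the TCP to the grasp point, in m); z points along the fingers, y is the direction in which the jaws open and shut (so a half turn about z gives the same grasp; the last joint's range is limited). The gripper opens to 85 mm and grips with 20 to 120 N. Pads are 22 mm wide; open, the fingers measure 114 mm over their backs; the gripper's body (76 mm by 85 mm) begins 54 mm behind the grasp point. The pads swing forward as they close: fully open they stand 13 mm farther back than shut.
Start: joints at [1.124, 0.311, 0.014, 1.512, -0.004, 1.319, -0.027], TCP at [0.217, -0.506, 0.231] pointing down, gripper open.
Joint ranges: [-2.7, 2.7], [-0.3, 1.91], [-1.27, 1.3], [0.12, 2.57], [-1.44, 4.58], [0.2, 2.03], [-3.05, 3.05]. Speed limits (rad/s): [2.79, 2.79, 3.14, 3.14, 3.14, 3.14, 3.14].

### API

Orientations are given as a rotation vector (axis times angle).
In Python, from plant import * gives the robot as it stands.
- The arm moves only by the tool carry_out, never from a script. Its argument "steps" is a list of rows, each a list of 2 entries, a list of its own where there are three numbers: the shift along the tool's x, y, z normalised to -1 to 1, where 1 is 50 mm, then the turn about the tool's z normalised to -1 to 1, where 1 is 5 degrees. A call has 1 to 20 rows; each row shifts and turns the commanded pose from where the row before left it, along the tool's axes as they then stand; what a row does not reach is not made up. A row lasts 1/10 s, in which the tool goes at most 50 mm and 8.59 degrees, less where a joint would pass 70% of its speed; a pose out of reach is approached as far as the arm can. A call with a number of a shift or a turn outside -1 to 1 is refused whole. A call with a gripper value outside its range is refused whole. "jaw" is the opening, from 0 (shut) to 1 (fully open), set as the call begins (left out, the last holds). The fingers move at their own pace and stop on an object; the grip force is fixed at half the most. Time passes only in rows, so rows that do not move let the fingers close. It gives the time, the measured TCP pose, the force and the opening at its end, in the units of the state.
- state(): the state, without advancing time (a new reading comes with each control period).
- read_camera(name): name is "scene" or "top" or "wrist"; returns the picture (384x512x3 uint8, red, green, blue); there is no depth.
- camera_model(name): a dict with "camera_matrix" (3x3 intrinsics, pixels), "k1" (the pictures are not rectified: a ray, as slopes to the right and down, at radius r is drawn at 1 + k1 r^2 times it, then the intrinsics apply), "pose" (4x4, takes a point from camera to world coordinates); the wrist camera has in their place "mount" (4x4, takes a point from camera to tool coordinates, whose origin is the TCP and whose axes are the flange's). Camera axes: x right, y up, looking along -z (the intrinsics and any distortion apply to the point x, -y, -z); pixel columns grow to the right and rows downward; lengths in m; the calibration is good to about 2 mm. A picture is of the moment at which its call begins: read the wrist's pose just before it. camera_model takes no time and is no camera call.
- sign_off(): hands the job in, once; it reports no verdict.
The state is a dict: "t": time; "qpos": joint angles; "qd": joint speeds; "effort": joint torques, N m; "tcp_pos": TCP position; "ee_rot": TCP orientation; "contact_force": force on the tool from outside, world axes, zero at the start; "moment": the same for the moment, N m; "grip_width": finger opening in m.
Only numpy, scipy, OpenCV 4.12 (cv2) and the standard library are available. Lean on these libraries where they do the work, as an engineer would, in place of code of your own. Each camera call takes 0.05 s, during which the arm holds its last target.

### The job

Slide the carrier's red grip back to its open stop, load all the loose circuit boards into the carrier, one to a bay and each flat in its notches (between the fences of their lanes there is no room for fingers: slide each out past the bench's left end to get hold of it), and then slide the red grip fully to its other end stop so that the retainer covers them. Take the batch's green tag off the caddy and hang it on the tag rail between the red and the blue tag without knocking those off. Leave the dropper bottle, the spool and the dish where they stand.

Things in the scene. Friction and masses are not known exactly. Their poses are not given: they have to be found in the camera images.
- edge (a point): point on the top of the bench's left edge. The bench top is a matte black board at z = 0, 28 mm thick; its left end is a straight edge along world x at this point's y (0.36 m), and beyond it (greater y) is only the floor. Boards start with their leading end at least 20 mm short of it
- board1: bare green circuit board 120 x 45 x 2 mm, about 35 g. Origin: centre of its underside; x along its length, z up. Starts flat in a lane, length along it. A fingertip pressed on it with some newtons drags it along; it tips with 60 mm over the edge, lies safely with 45, and can then be gripped from above across its 45 mm width, fingertips below bench level
- lanes: three board lanes on the bench, fixed: four aluminium fences along y, 8 mm wide, 9 mm high, 240 mm long, 58 mm apart, so each lane is 50 mm wide; floor is the bench top, closed by a 14 mm high strip at the -y end, open at the bench's left edge. Origin: centre at bench level; lane middles at x = -58, 0, 58 mm. Each lane holds at most one board
- board2: bare green circuit board, the same as board1 in every way; any one of the three may be absent
- board3: bare green circuit board, the same as board1 in every way; any one of the three may be absent
- carrier: board carrier, fixed: base plate 165 (x) x 255 (y) x 6 mm. Origin: centre underneath; x away from the red grip, y along the 3 bays. Two pale crossbars along y, at x = -62 to -40 mm and x = 8 to 20 mm, notch floors 24 mm high; guide blocks 7 and 10 mm higher leave a 53 mm wide notch per bay on each. Stop wall, inner face x = -67 mm, 31 mm high; per bay an end stop tab 20 mm wide, inner face x = 67 mm, 34 high
- bay1 (a point): centre of bay 1 (lowest y, bays 78 mm apart), at notch-floor height: where a board's origin goes, its length along the carrier's x, bridging both bars; axes as the carrier's. It then has 7 mm to spare to the stop at each end; its far part sticks out 40 mm past the second bar, 18 mm clear above the base plate, so fingers can hold it there across its width
- bay2 (a point): the same for the middle bay
- bay3 (a point): the same for the bay of greatest y
- lock (a joint): retainer of the carrier: steel strip on top of the stop wall with three 16 mm wide tongues and a red grip. 0 open (tongues beside the bays), 0.036 m at its end stop (tongues 6 mm above the ends of the boards). Grows along the carrier's +y. Friction 2.5 N, stays where it is left; starts half to fully closed (0.018 to 0.036)
- lock_grip (a point): middle of the top of the retainer's red grip: block 12 mm thick (carrier x), 24 mm wide (carrier y), 30 mm high, standing on the strip (strip top 30 mm below this point). It moves with the retainer
- rail: job tag rail, fixed: flat aluminium bar along y, 10 mm thick (x), 25 mm high, 270 mm long, its top 150 mm above the bench, on two posts at its ends. Origin: on the bench under the bar's middle; y along the bar. The red tag hangs 47 to 57 mm from the middle on the +y side, the blue one as far on the -y side; the gap between them is the free place
- tag_red: red job tag with a hook, hung on the rail, plate to the robot side. Size, origin and axes as the green tag
- tag_blue: blue job tag with a hook, hung on the rail, plate to the robot side. Size, origin and axes as the green tag
- tag_green: green tag of this batch, 50 g, hooked over the caddy's near wall, plate outside. Origin: underside of the hook's crosspiece, where it rests; z up, y across, x from plate to lip. Plate 40 mm wide, 4 thick, 70 down, inner face x = -9 mm; lip 28 down, inner face x = +9; crosspiece 26 (x) by 24 by 4 high
- tag_tab (a point): middle of the green tag's grip tab, 23 mm above its origin. The tab is 10 mm thick (tag x), 22 mm wide (tag y), from 4 to 42 mm above the origin; pinch it along x from above, fingertips kept above the crosspiece. The other tags have the same tab
- caddy: yellow plastic tool caddy, fixed, 110 (x) x 120 (y) x 95 mm high, walls 6 mm, a cross wall in the middle; origin: centre of its underside. Three tool handles in its far half stand up to 135 mm above the bench. The green tag hangs on its near (-x) wall, within 30 mm of the middle
- dropper: bystander: amber glass dropper bottle, 34 mm across, 94 mm high; origin: centre of its underside
- spool: bystander: solder wire spool, 60 mm across, 44 mm high, standing; origin: centre of its underside
- dish: bystander: small steel dish, 70 mm across, 28 mm high; origin: centre of its underside
Mind the look-alikes: they are no part of the job. What is shaped like the board3 but orange is not meant.

How it is judged:
On the way, in this order (a step that is already met when the one before it is completed fails the run):
1. the retainer is slid fully open (value of joint lock below 0.0025 m), for 0.2 s.
2. every loose board lies flat in a bay of the carrier (((x of board1 in the frame of bay1 between -0.0085 and 0.0085 m and y of board1 in the frame of bay1 between -0.007 and 0.007 m and z of board1 in the frame of bay1 between -0.0015 and 0.0014 m and angle between board1's own z axis and vertical below 0.03 rad) or (x of board1 in the frame of bay2 between -0.0085 and 0.0085 m and y of board1 in the frame of bay2 between -0.007 and 0.007 m and z of board1 in the frame of bay2 between -0.0015 and 0.0014 m and angle between board1's own z axis and vertical below 0.03 rad) or (x of board1 in the frame of bay3 between -0.0085 and 0.0085 m and y of board1 in the frame of bay3 between -0.007 and 0.007 m and z of board1 in the frame of bay3 between -0.0015 and 0.0014 m and angle between board1's own z axis and vertical below 0.03 rad)) and ((x of board2 in the frame of bay1 between -0.0085 and 0.0085 m and y of board2 in the frame of bay1 between -0.007 and 0.007 m and z of board2 in the frame of bay1 between -0.0015 and 0.0014 m and angle between board2's own z axis and vertical below 0.03 rad) or (x of board2 in the frame of bay2 between -0.0085 and 0.0085 m and y of board2 in the frame of bay2 between -0.007 and 0.007 m and z of board2 in the frame of bay2 between -0.0015 and 0.0014 m and angle between board2's own z axis and vertical below 0.03 rad) or (x of board2 in the frame of bay3 between -0.0085 and 0.0085 m and y of board2 in the frame of bay3 between -0.007 and 0.007 m and z of board2 in the frame of bay3 between -0.0015 and 0.0014 m and angle between board2's own z axis and vertical below 0.03 rad)) and ((x of board3 in the frame of bay1 between -0.0085 and 0.0085 m and y of board3 in the frame of bay1 between -0.007 and 0.007 m and z of board3 in the frame of bay1 between -0.0015 and 0.0014 m and angle between board3's own z axis and vertical below 0.03 rad) or (x of board3 in the frame of bay2 between -0.0085 and 0.0085 m and y of board3 in the frame of bay2 between -0.007 and 0.007 m and z of board3 in the frame of bay2 between -0.0015 and 0.0014 m and angle between board3's own z axis and vertical below 0.03 rad) or (x of board3 in the frame of bay3 between -0.0085 and 0.0085 m and y of board3 in the frame of bay3 between -0.007 and 0.007 m and z of board3 in the frame of bay3 between -0.0015 and 0.0014 m and angle between board3's own z axis and vertical below 0.03 rad))), for 0.3 s.
3. the red grip of the retainer is slid to its end stop (value of joint lock above 0.0335 m), for 0.2 s.
At the end, for the whole second after the job is handed in: Every board present flat on the notch floors of a bay (centre within 8.5 mm along, 7 mm across, 1.4 mm in height of the bay point), retainer within 2.5 mm of its end stop, green tag hooked on the rail (6 mm in height) within 30 mm of the rail's middle, red and blue still hung, all at rest (all of step 2 and value of joint lock above 0.0335 m and z of tag_green in the frame of rail between 0.144 and 0.156 m and x of tag_green in the frame of rail between -0.008 and 0.008 m and angle between each of tag_green, tag_red, tag_blue's own z axis and vertical below 0.4 rad and y of tag_green in the frame of rail between -0.03 and 0.03 m and z of tag_red in the frame of rail between 0.144 and 0.156 m and x of tag_red in the frame of rail between -0.008 and 0.008 m and z of tag_blue in the frame of rail between 0.144 and 0.156 m and x of tag_blue in the frame of rail between -0.008 and 0.008 m and linear speed of each of tag_green, board1, board2, board3 below 0.02 m/s); the robot touches nothing.
It fails at once if the red or blue tag is knocked off the rail or pushed more than 25 mm (distance of any of tag_red, tag_blue from where it was at the start of the episode above 0.025 m).
It fails at once if a bystander (dropper bottle, solder spool, dish) is shoved more than 40 mm or the bottle is tipped over (distance of any of dropper, spool, dish from where it was at the start of the episode above 0.04 m or angle between dropper's own z axis and vertical above 0.7 rad).
Of board1, board2, board3 only 2 to 3 are there at a start; the rules pass over those that are not, and their reading is None.
At some moment in a run one of board1, board2, board3 may be knocked a few centimetres aside while the robot is not near it.
It also fails if it takes over 210 s, if anything falls off the work surface, if the arm or the gripper's body presses on something with over 40 N, if the wrist force passes 120 N, or if a joint passes its speed limit or range.

## Working session

There is one attempt and no reset: what is moved stays moved. The work goes in short steps, Python scripts to look and compute and a tool call to move; the robot and the scene stay as the last step left them, time stands still between calls to the robot, and variables do not carry over. Pictures are saved under pics/ and viewed, and the job is handed in when it is done.

Besides the shell and the picture viewer there is one more tool, called in YAML: its name, and indented under it one key for each argument. carry_out: Moves the arm, as the interface text tells. Its arguments: {"type":"object","properties":{"steps":{"type":"array","items":{"type":"array"}},"jaw":{"type":"number"}},"required":["steps"]}

```bash
ls; mkdir -p pics; python3 - <<'E'
from plant import *
import cv2,numpy as np
np.set_printoptions(precision=4,suppress=True)
for n in ["scene","top","wrist"]:
    im=read_camera(n); cv2.imwrite(f"pics/{n}0.png",cv2.resize(im[:,:,::-1],(800,600),interpolation=cv2.INTER_CUBIC)); cv2.imwrite(f"pics/{n}0_raw.png",im[:,:,::-1])
    print(n,camera_model(n))
print(state())
E
```

```text
pics
scene {'camera_matrix': array([[496.3466,   0.    , 258.2019],
       [  0.    , 496.3466, 194.8675],
       [  0.    ,   0.    ,   1.    ]]), 'k1': -0.02961876598890326, 'pose': array([[ 0.2464, -0.8019,  0.5443,  1.2022],
       [ 0.9691,  0.1985, -0.1463, -0.2504],
       [ 0.0093,  0.5636,  0.826 ,  1.1349],
       [ 0.    ,  0.    ,  0.    ,  1.    ]])}
top {'camera_matrix': array([[364.1417,   0.    , 252.288 ],
       [  0.    , 364.1417, 194.4645],
       [  0.    ,   0.    ,   1.    ]]), 'k1': -0.07458195493506606, 'pose': array([[ 0.0182,  0.9879, -0.1542,  0.3549],
       [-0.9998,  0.019 ,  0.0038, -0.0604],
       [ 0.0067,  0.1541,  0.988 ,  1.267 ],
       [ 0.    ,  0.    ,  0.    ,  1.    ]])}
wrist {'camera_matrix': array([[270.4023,   0.    , 257.4321],
       [  0.    , 270.4023, 190.4708],
       [  0.    ,   0.    ,   1.    ]]), 'k1': -0.059527539839664835, 'mount': array([[-0.0001,  0.9464,  0.323 ,  0.0835],
       [ 1.    ,  0.0002, -0.0001,  0.0006],
       [-0.0002,  0.323 , -0.9464, -0.141 ],
       [ 0.    ,  0.    ,  0.    ,  1.    ]])}
{'t': 0.15, 'qpos': array([ 1.1243,  0.3115,  0.014 ,  1.5127, -0.0044,  1.3192, -0.0272]), 'qd': array([-0.0028, -0.0034,  0.001 , -0.006 , -0.0025, -0.    ,  0.0009]), 'effort': array([  0.0008, -38.0274,   0.1466, -23.0849,   0.0123,   0.0098,
        -0.    ]), 'tcp_pos': array([ 0.2164, -0.505 ,  0.2305]), 'ee_rot': array([-3.0757, -0.6313,  0.0007]), 'contact_force': array([-1.451 ,  0.5123,  1.0133]), 'moment': array([0.0263, 0.0164, 0.0279]), 'grip_width': 0.08566008902598653}
```

View pics/scene0.png

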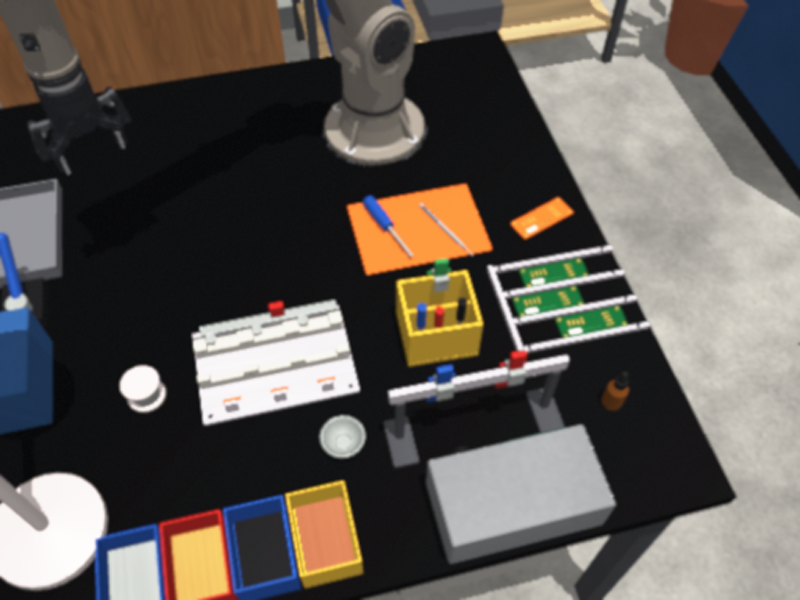

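View pics/top0.png

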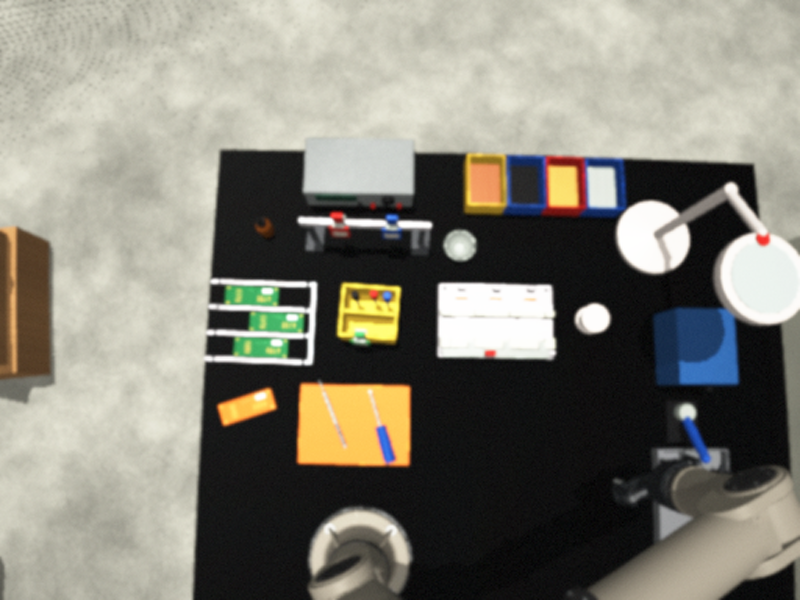

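View pics/wrist0.png

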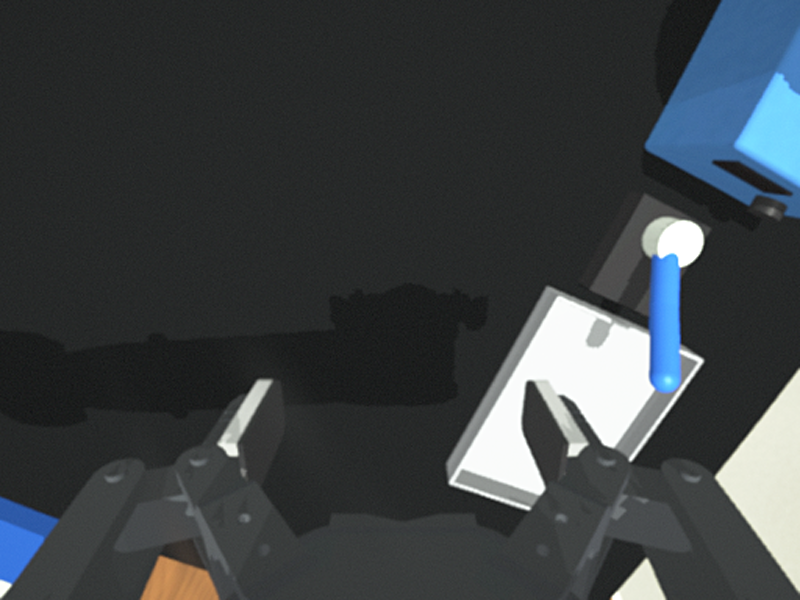

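```bash
cat > h.py <<'E'
from plant import *
import cv2,numpy as np
from scipy.spatial.transform import Rotation as R
np.set_printoptions(precision=4,suppress=True)
def pose(name,s=None):
    m=camera_model(name)
    if name!='wrist': return m['pose']
    s=s or state(); T=np.eye(4);T[:3,:3]=R.from_rotvec(s['ee_rot']).as_matrix();T[:3,3]=s['tcp_pos']
    return T@m['mount']
def p2w(name,uv,z,s=None):
    m=camera_model(name);T=pose(name,s)
    u=cv2.undistortPoints(np.array([[uv]],float),m['camera_matrix'],np.array([m['k1'],0,0,0.]))[0,0]
    d=T[:3,:3]@np.array([u[0],-u[1],-1]);o=T[:3,3]
    return o+d*(z-o[2])/d[2]
def w2p(name,P,s=None):
    m=camera_model(name);T=pose(name,s)
    q=T[:3,:3].T@(np.atleast_2d(np.array(P,float))-T[:3,3]).T;q=(q.T)*[1,-1,-1]
    return cv2.projectPoints(q,np.zeros(3),np.zeros(3),m['camera_matrix'],np.array([m['k1'],0,0,0.]))[0][:,0]
def tri(uv1,n1,uv2,n2,s=None):
    A=[];b=[]
    for n,uv in((n1,uv1),(n2,uv2)):
        m=camera_model(n);T=pose(n,s)
        u=cv2.undistortPoints(np.array([[uv]],float),m['camera_matrix'],np.array([m['k1'],0,0,0.]))[0,0]
        d=T[:3,:3]@np.array([u[0],-u[1],-1]);d/=np.linalg.norm(d);P=np.eye(3)-np.outer(d,d);A.append(P);b.append(P@T[:3,3])
    return np.linalg.lstsq(np.vstack(A),np.hstack(b),rcond=None)[0]
def shot(name,fn,box=None,k=None):
    s=state();im=read_camera(name)[:,:,::-1];cv2.imwrite(f'pics/{fn}_raw.png',im)
    save(im,fn,box);return s
def save(im,fn,box=None):
    h,w=im.shape[:2]
    x0,y0,x1,y1=box or (0,0,w,h)
    c=im[y0:y1,x0:x1];k=min(800/(x1-x0),600/(y1-y0));c=cv2.resize(c,None,fx=k,fy=k,interpolation=cv2.INTER_CUBIC)
    if box:
        for x in range((x0+19)//20*20,x1,20): cv2.putText(c,str(x),(int((x-x0)*k),10),0,.35,(0,255,255),1);cv2.line(c,(int((x-x0)*k),12),(int((x-x0)*k),18),(0,255,255),1)
        for y in range((y0+19)//20*20,y1,20): cv2.putText(c,str(y),(0,int((y-y0)*k)),0,.35,(0,255,255),1)
    cv2.imwrite(f'pics/{fn}.png',c)
E
python3 - <<'E'
from h import *
t=cv2.imread('pics/top0_raw.png');s=cv2.imread('pics/scene0_raw.png')
save(t,'tc1',(120,125,280,245));save(t,'tc2',(260,165,400,245));save(s,'sc1',(110,170,310,320))
save(s,'sc2',(240,140,440,290))
E
```

```text
(no output)
```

View pics/tc1.png

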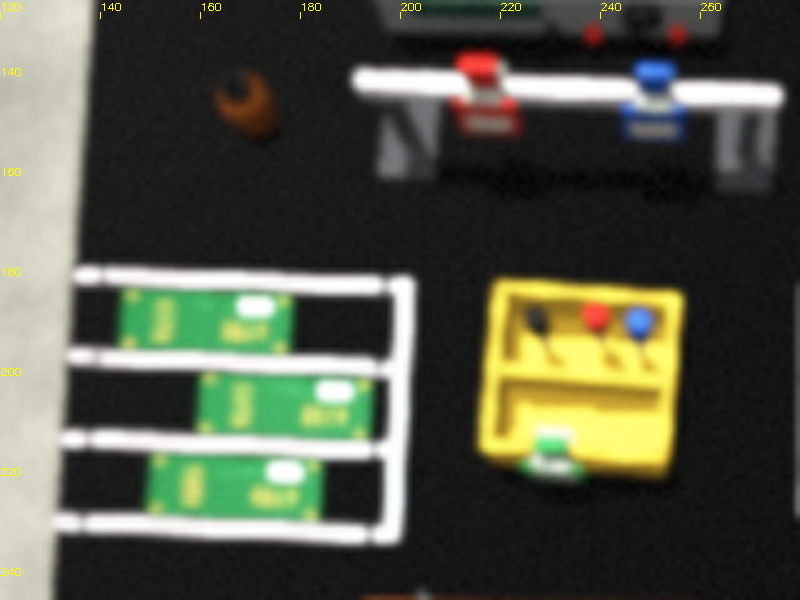

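View pics/tc2.png

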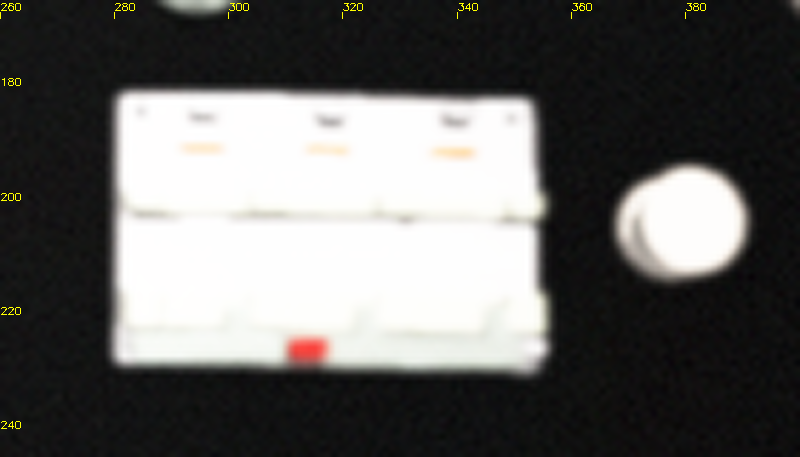

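View pics/sc1.png

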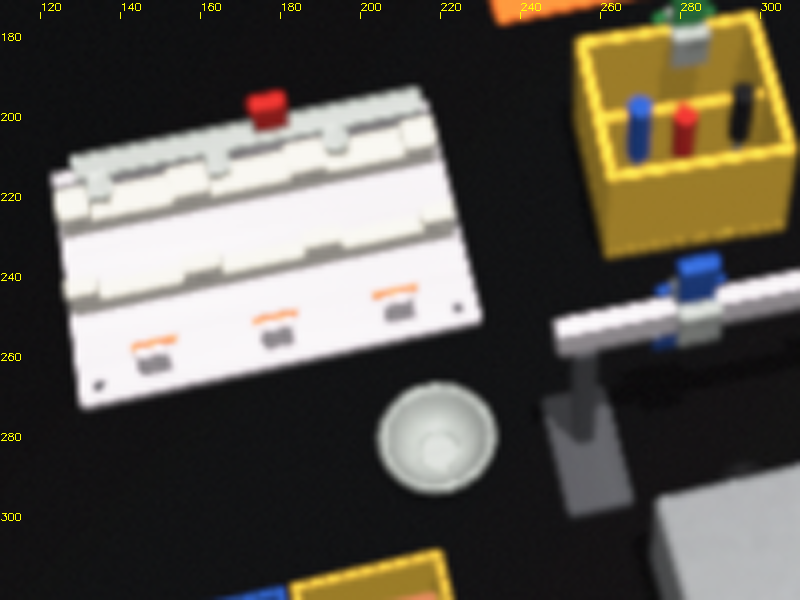

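View pics/sc2.png

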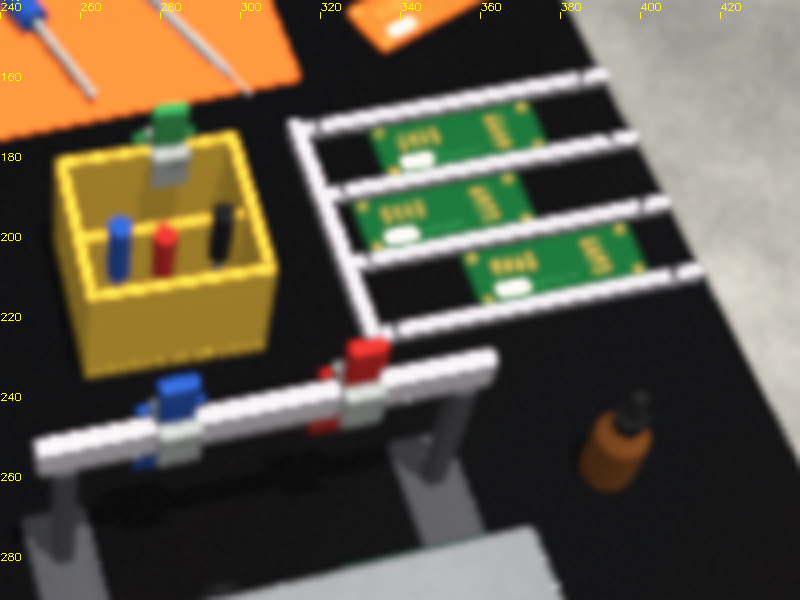

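```bash
python3 - <<'E'
from h import *
print('carrier far corners top',p2w('top',(281,182),.006),p2w('top',(353.5,183),.006))
print('carrier far corners scene',p2w('scene',(131,272.5),.004),p2w('scene',(229.5,250.5),.004))
print('grip',p2w('top',(313,226),.062), tri((312.8,226),'top',(176,195.5),'scene'))
for n,c in(('scene',[(366,163.5),(325.5,178.5)]),):pass
print('rail ends top',p2w('top',(190.5,141),.15),p2w('top',(275,144.5),.15)); 
print('rail ends scene',p2w('scene',(248,250),.15),p2w('scene',(361,228.5),.15))
print('red tab',tri((215.5,138),'top',(329.5,228),'scene'));print('blue tab',tri((250.5,139),'top',(283.5,236.5),'scene'))
print('green tab',tri((229,215),'top',(281.3,168),'scene'))
print('caddy top corners',[p2w('top',p,.095) for p in[(217.5,181),(255.5,184),(252,219),(215,216)]])
print('caddy scene',[p2w('scene',p,.095) for p in[(253.5,180.5),(297.5,174),(308,207),(262,215)]])
print('lane fences top', [p2w('top',p,.009) for p in [(137,181),(135,197),(133.5,214),(132,230.5),(201,181),(198.5,233.5)]])
print('lane fences scene', [p2w('scene',p,.009) for p in [(389.5,160),(397,175),(404.5,192),(413,208.5),(311.5,172),(333.5,223)]])
for b in[[(144,184),(178,187),(177,197),(143,195.5)],[(160,200.5),(194,203),(192,213.5),(159,212)],[(150,217),(184,219),(182,229.5),(149,228)]]:
    q=np.array([p2w('top',p,.002) for p in b]);print('board',q.mean(0),q.min(0),q.max(0))
print('edge',p2w('top',(136,180),0),p2w('top',(130,238),0))
E
```

```text
carrier far corners top [ 0.5981 -0.1657  0.006 ] [ 0.5997 -0.4237  0.006 ]
carrier far corners scene [ 0.6077 -0.4156  0.004 ] [ 0.6065 -0.164   0.004 ]
grip [ 0.4409 -0.2683  0.062 ] [ 0.4413 -0.2691  0.0559]
rail ends top [0.6977 0.1352 0.15  ] [ 0.6913 -0.134   0.15  ]
rail ends scene [ 0.6921 -0.1348  0.15  ] [0.701  0.1309 0.15  ]
red tab [0.6988 0.0517 0.1814]
blue tab [ 0.6968 -0.0558  0.1852]
green tab [0.4667 0.0076 0.1203]
caddy top corners [array([0.5802, 0.0499, 0.095 ]), array([ 0.5726, -0.0748,  0.095 ]), array([ 0.4577, -0.0655,  0.095 ]), array([0.4651, 0.0542, 0.095 ])]
caddy scene [array([ 0.4703, -0.067 ,  0.095 ]), array([0.4776, 0.0498, 0.095 ]), array([0.5823, 0.0455, 0.095 ]), array([ 0.5774, -0.072 ,  0.095 ])]
lane fences top [array([0.5915, 0.3433, 0.009 ]), array([0.5342, 0.3465, 0.009 ]), array([0.4742, 0.3478, 0.009 ]), array([0.4167, 0.3493, 0.009 ]), array([0.5956, 0.1161, 0.009 ]), array([0.4116, 0.1175, 0.009 ])]
lane fences scene [array([0.4331, 0.3488, 0.009 ]), array([0.4887, 0.3484, 0.009 ]), array([0.5484, 0.3453, 0.009 ]), array([0.6045, 0.3456, 0.009 ]), array([0.4204, 0.1153, 0.009 ]), array([0.5956, 0.1205, 0.009 ])]
board [0.5589 0.2593 0.002 ] [0.5381 0.1976 0.002 ] [0.5824 0.3205 0.002 ]
board [0.5018 0.2004 0.002 ] [0.481  0.1385 0.002 ] [0.5245 0.2602 0.002 ]
board [0.4446 0.2327 0.002 ] [0.4245 0.1711 0.002 ] [0.4656 0.2922 0.002 ]
edge [0.5968 0.35   0.    ] [0.391  0.3577 0.    ]
```

carry_out:
  steps:
    - [[0,0,-0.1],-0.95]
    - [[0,0,-0.1],-0.95]
    - [[0,0,-0.1],-0.95]
    - [[0,0,-0.1],-0.95]
    - [[0,0,0],-0.95]
    - [[0,0,0],-0.95]
    - [[0,0,0],-0.95]
    - [[0,0,0],-0.95]
    - [[0,0,0],-0.95]
    - [[0,0,0],-0.95]
    - [[0,0,0],-0.95]
    - [[0,0,0],-0.95]
    - [[0,0,0],-0.95]
    - [[0,0,0],-0.95]
  jaw: 0.5

```text
t: 1.55
tcp_pos: [0.2165, -0.5053, 0.2508]
ee_rot: [-2.223, -2.219, -0.001]
contact_force: [-0.0, -0.3, 0.1]
grip_width: 0.0426
```

carry_out:
  steps:
    - [[0.5,0.5,0],0]
    - [[0.5,0.5,0],0]
    - [[0.5,0.5,0],0]
    - [[0.5,0.5,0],0]
    - [[0.5,0.5,0],0]
    - [[0.5,0.5,0],0]
    - [[0.5,0.5,0],0]
    - [[0.5,0.5,0],0]
    - [[0.5,0.5,0],0]
    - [[0.5,0.5,0],0]
    - [[0,0,0],0]
    - [[0,0,0],0]

```text
t: 2.75
tcp_pos: [0.4682, -0.256, 0.2509]
ee_rot: [-2.224, -2.218, 0.001]
contact_force: [-0.7, -1.0, 0.1]
grip_width: 0.0427
```

```bash
python3 - <<'E'
from h import *
s=shot('wrist','w1');print(s)
E
```

```text
{'t': 2.75, 'qpos': array([ 0.7537,  0.2919, -0.3702,  1.5084,  0.1068,  1.3622,  0.373 ]), 'qd': array([ 0.0316, -0.0077,  0.0437,  0.0061,  0.0128,  0.0034, -0.0004]), 'effort': array([ -1.4912, -35.8541,  -3.579 , -23.2666,  -0.2561,  -0.0436,
        -0.0153]), 'tcp_pos': array([ 0.4682, -0.256 ,  0.2509]), 'ee_rot': array([-2.2238, -2.2179,  0.0008]), 'contact_force': array([-0.7403, -0.9634,  0.056 ]), 'moment': array([-0.0527,  0.0091, -0.033 ]), 'grip_width': 0.042711668809552315}
```

View pics/w1.png

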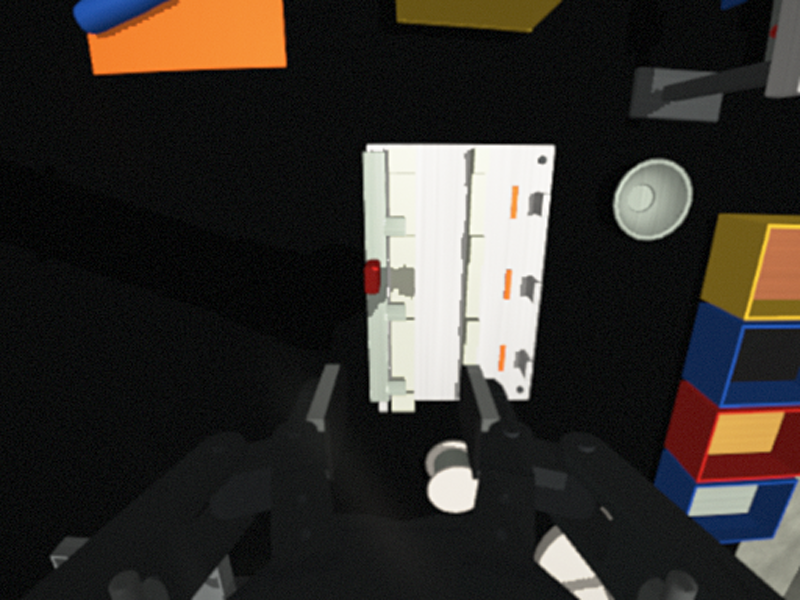

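```bash
python3 - <<'E'
from h import *
save(cv2.imread('pics/w1_raw.png'),'w1c',(220,85,370,270))
E
```

```text
(no output)
```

View pics/w1c.png

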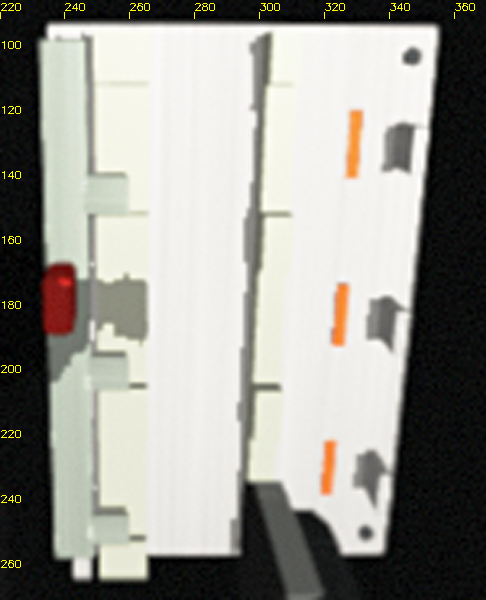

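```bash
cat > s1.py <<'E'
from h import *
s={'tcp_pos':np.array([0.4682,-0.256,0.2509]),'ee_rot':np.array([-2.2238,-2.2179,.0008])}
c=lambda x,y:(220+x/3.243-.3,85+y/3.243-.3)
W=lambda x,y,z:p2w('wrist',c(x,y),z,s)
print('plate',W(438,27,.006),W(385,555,.006),W(48,24,.006))
print('tabs',W(354,144,.034),W(340,314,.034),W(328,468,.034))
print('bar2 end?',W(272,33,.024),W(264,213,.034),W(290,213,.034),W(253,385,.034))
print('bar1',W(148,213,.031),W(148,385,.031),W(148,578,.031),W(99,578,.031))
print('grip',W(43,298,.064),W(75,298,.064),W(60,263,.064),W(60,333,.064),W(60,263,.034),W(60,333,.034))
E
python3 s1.py; python3 - <<'E'
from h import *
save(cv2.imread('pics/w1_raw.png'),'w1d',(228,150,278,210))
E
```

```text
plate [ 0.6011 -0.165   0.006 ] [ 0.6022 -0.4197  0.006 ] [ 0.4376 -0.1643  0.006 ]
tabs [ 0.5618 -0.2108  0.034 ] [ 0.5614 -0.2824  0.034 ] [ 0.5617 -0.3557  0.034 ]
bar2 end? [ 0.5283 -0.1683  0.024 ] [ 0.5267 -0.2389  0.034 ] [ 0.5375 -0.2389  0.034 ] [ 0.5256 -0.3149  0.034 ]
bar1 [ 0.4791 -0.2395  0.031 ] [ 0.4796 -0.316   0.031 ] [ 0.4803 -0.4158  0.031 ] [ 0.4567 -0.4157  0.031 ]
grip [ 0.4376 -0.2666  0.064 ] [ 0.45   -0.2666  0.064 ] [ 0.4445 -0.2526  0.064 ] [ 0.4438 -0.2809  0.064 ] [ 0.4423 -0.2599  0.034 ] [ 0.4415 -0.2907  0.034 ]
```

View pics/w1d.png

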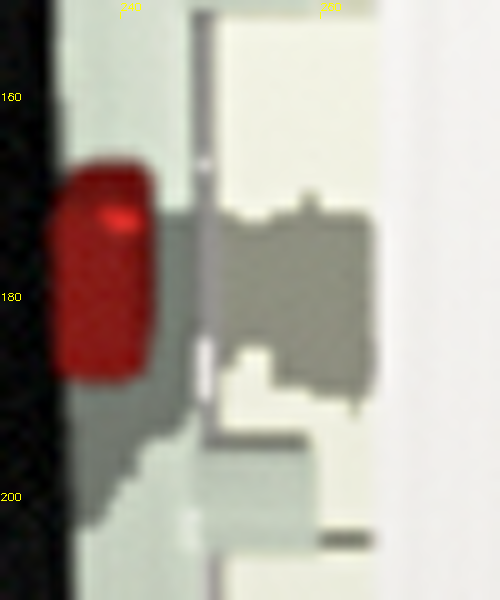

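carry_out:
  steps:
    - [[-0.08,-0.16,0.4],0]
    - [[-0.08,-0.16,0.4],0]
    - [[-0.08,-0.16,0.4],0]
    - [[0,0,0.4],0]
    - [[0,0,0.4],0]
    - [[0,0,0.4],0]
    - [[0,0,0.4],0]
    - [[0,0,0.4],0]
    - [[0,0,0.4],0]
    - [[0,0,0.3],0]
    - [[0,0,0.2],0]
    - [[0,0,0],0]
    - [[0,0,0],0]

```text
t: 4.1
tcp_pos: [0.4437, -0.2697, 0.0467]
ee_rot: [2.228, 2.214, -0.0]
contact_force: [0.6, 0.1, 0.2]
grip_width: 0.0427
```

carry_out:
  steps:
    - [[0,0,0],0]
    - [[0,0,0],0]
    - [[0,0,0],0]
    - [[0,0,0],0]
    - [[0,0,0],0]
    - [[0,0,0],0]
  jaw: 0

```text
t: 4.7
tcp_pos: [0.4429, -0.2693, 0.0473]
ee_rot: [-2.227, -2.216, 0.003]
contact_force: [-3.6, -0.8, 4.8]
grip_width: 0.0105
```

carry_out:
  steps:
    - [[-0.1,0,0],0]
    - [[-0.1,0,0],0]
    - [[-0.1,0,0],0]
    - [[-0.1,0,0],0]
    - [[0,0,0],0]
    - [[0,0,0],0]

```text
t: 5.3
tcp_pos: [0.4429, -0.2892, 0.0474]
ee_rot: [-2.227, -2.216, 0.003]
contact_force: [-3.7, 0.2, 4.4]
grip_width: 0.0105
```

carry_out:
  steps:
    - [[-0.06,0,0],0]
    - [[-0.06,0,0],0]
    - [[-0.06,0,0],0]
    - [[-0.06,0,0],0]
    - [[0,0,0],0]
    - [[0,0,0],0]

```text
t: 5.9
tcp_pos: [0.4429, -0.2908, 0.0472]
ee_rot: [-2.212, -2.212, -0.008]
contact_force: [-7.5, 15.7, 14.2]
grip_width: 0.0107
```

carry_out:
  steps:
    - [[0,0,0],0]
    - [[0,0,0],0]
    - [[0.16,0,0],0]
    - [[0,0,-0.2],0]
    - [[0,0,-0.4],0]
    - [[0,0,-0.5],0]
    - [[0,0,-0.5],0]
    - [[0,0,-0.5],0]
    - [[0,0,-0.5],0]
    - [[0,0,-0.5],0]
    - [[0,0,-0.5],0]
    - [[0,0,-0.5],0]
    - [[0,0,-0.4],0]
    - [[0,0,0],0]
  jaw: 0.5

```text
t: 7.3
tcp_pos: [0.4456, -0.2937, 0.2754]
ee_rot: [2.222, 2.21, 0.002]
contact_force: [-0.5, 0.2, -0.4]
grip_width: 0.0428
```

```bash
python3 - <<'E'
from h import *
s=shot('wrist','w2',(200,130,360,250));print(s['tcp_pos'])
E
```

```text
[ 0.4456 -0.2937  0.2754]
```

View pics/w2.png

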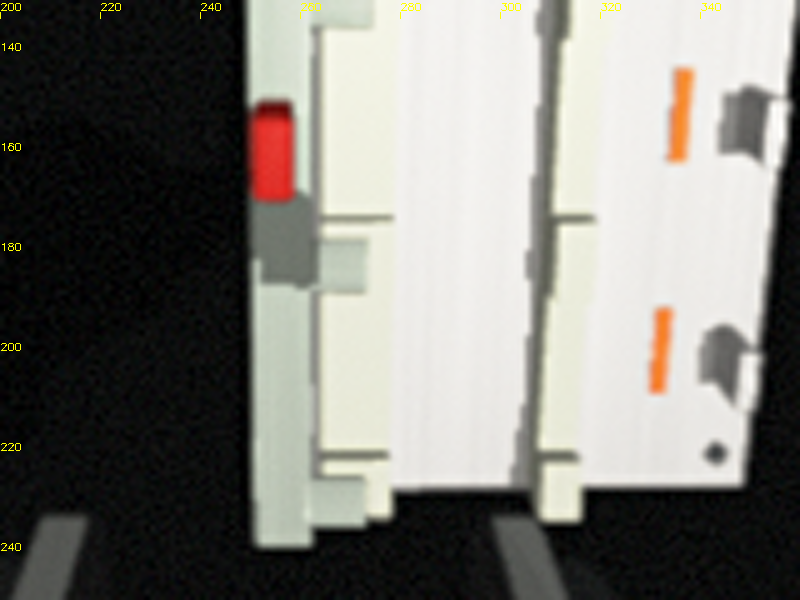

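carry_out:
  steps:
    - [[0.58,0.06,0],0]
    - [[0.58,0.06,0],0]
    - [[0.58,0.06,0],0]
    - [[0.58,0.06,0],0]
    - [[0.58,0.06,0],0]
    - [[0.58,0.06,0],0]
    - [[0.58,0.06,0],0]
    - [[0.58,0.06,0],0]
    - [[0.58,0.06,0],0]
    - [[0.58,0.06,0],0]
    - [[0.58,0.06,0],0]
    - [[0.58,0.06,0],0]
    - [[0.58,0.06,0],0]
    - [[0.58,0.06,0],0]
    - [[0.58,0.06,0],0]
    - [[0.58,0.06,0],0]
    - [[0.58,0.06,0],0]
    - [[0.58,0.06,0],0]
    - [[0.58,0.06,0],0]
    - [[0,0,0],0]
  jaw: 0

```text
t: 9.35
tcp_pos: [0.5013, 0.2629, 0.2697]
ee_rot: [-2.215, -2.221, 0.001]
contact_force: [-0.9, -0.0, -0.6]
grip_width: -0.0001
```

carry_out:
  steps:
    - [[0.3,0,0.4],0]
    - [[0,0,0],0]
    - [[0,0,0],0]

```text
t: 9.65
tcp_pos: [0.5033, 0.2716, 0.2504]
ee_rot: [2.227, 2.215, -0.005]
contact_force: [-0.2, -0.1, 0.4]
grip_width: -0.0001
```

```bash
python3 - <<'E'
from h import *
s=shot('wrist','w3');print(s['tcp_pos'],s['ee_rot'],s['contact_force'],s['t'],s['qpos'])
E
```

```text
[0.5033 0.2716 0.2504] [ 2.2275  2.2153 -0.0048] [-0.2325 -0.1397  0.4109] 9.65 [-0.0638  0.4258 -0.6729  1.3914  0.2639  1.4178 -0.7391]
```

View pics/w3.png

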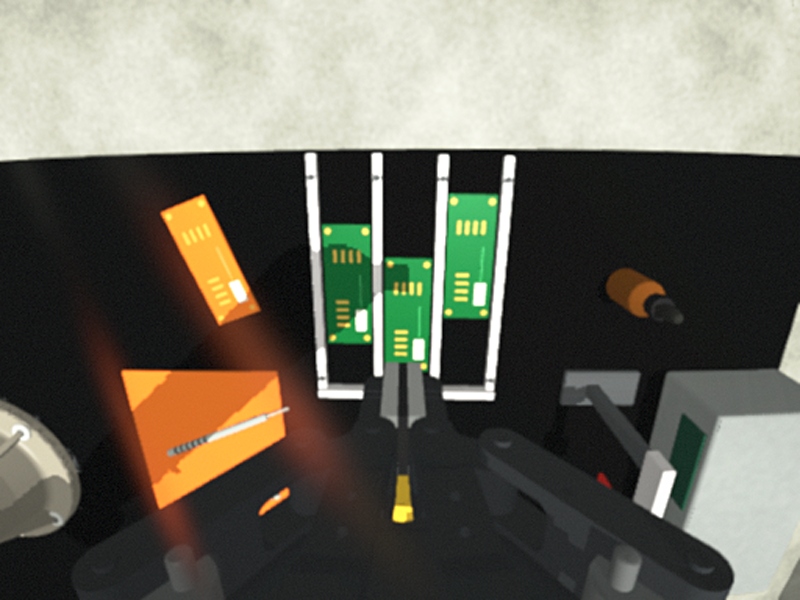

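```bash
python3 - <<'E'
from h import *
s={'tcp_pos':np.array([.5033,.2716,.2504]),'ee_rot':np.array([2.2275,2.2153,-.0048])}
W=lambda x,y,z:p2w('wrist',(x/1.5625-.2,y/1.5625-.2),z,s)
for n,b in(('far',[(450,194),(498,196),(490,321),(442,319)]),('mid',[(385,258),(433,258)]),('near',[(323,224),(370,224),(372,344),(328,344)])):
    q=np.array([W(*p,.002) for p in b]);print(n,q[:,:2].tolist(),q.mean(0))
print('fence ends',[W(*p,.009) for p in[(311,153),(377,153),(443,155),(509,156)]])
print('edge',[W(*p,0) for p in[(250,153),(344,151),(410,151),(550,152)]])
print('strip',W(318,398,.014),W(494,398,.014),W(323,388,.009),W(490,390,.009))
E
```

```text
far [[0.5462091533899446, 0.3197531119733482], [0.5897548860896595, 0.3179580096232024], [0.589741287899412, 0.19620249795422715], [0.5418637439417465, 0.19860847921797545]] [0.5669 0.2581 0.002 ]
mid [[0.48652926500387794, 0.2608207209927197], [0.5318437455374516, 0.2606030538237091]] [0.5092 0.2607 0.002 ]
near [[0.42987658312839994, 0.2933582059465268], [0.4733032578591892, 0.29301127780667224], [0.47164261148860087, 0.17166792675061268], [0.4269135683575962, 0.17178390471094176]] [0.4504 0.2325 0.002 ]
fence ends [array([0.4246, 0.356 , 0.009 ]), array([0.4816, 0.3554, 0.009 ]), array([0.5385, 0.3535, 0.009 ]), array([0.5958, 0.3527, 0.009 ])]
edge [array([0.3681, 0.357 , 0.    ]), array([0.452 , 0.3574, 0.    ]), array([0.5102, 0.3569, 0.    ]), array([0.6343, 0.3563, 0.    ])]
strip [0.4148 0.1159 0.014 ] [0.5969 0.1152 0.014 ] [0.4198 0.1248 0.009 ] [0.5932 0.1217 0.009 ]
```

carry_out:
  steps:
    - [[-0.07,0.16,0.5],0]
    - [[-0.07,0.16,0.5],0]
    - [[-0.07,0.16,0.5],0]
    - [[-0.07,0.16,0.5],0]
    - [[-0.07,0.16,0.5],0]
    - [[-0.07,0.16,0.5],0]
    - [[-0.07,0.16,0.5],0]
    - [[-0.07,0.16,0.5],0]
    - [[0,0,0.3],0]
    - [[0,0,0.1],0]
    - [[0,0,0],0]

```text
t: 10.8
tcp_pos: [0.5672, 0.2446, 0.0314]
ee_rot: [-2.227, -2.215, 0.001]
contact_force: [0.2, 0.3, 0.4]
grip_width: -0.0
```

carry_out:
  steps:
    - [[0,0,0.1],0]
    - [[0,0,0.1],0]
    - [[0,0,0.06],0]
    - [[0,0,0],0]
    - [[0,0,0],0]

```text
t: 11.3
tcp_pos: [0.5676, 0.2447, 0.0184]
ee_rot: [2.227, 2.216, 0.0]
contact_force: [-0.1, -0.2, -0.6]
grip_width: -0.0002
```

carry_out:
  steps:
    - [[0,0,0.1],0]
    - [[0,0,0.1],0]
    - [[0,0,0.06],0]
    - [[0,0,0.06],0]
    - [[0,0,0],0]
    - [[0,0,0],0]

```text
t: 11.9
tcp_pos: [0.5676, 0.2447, 0.0022]
ee_rot: [-2.227, -2.216, -0.0]
contact_force: [0.2, -0.1, 1.2]
grip_width: 0.0002
```

carry_out:
  steps:
    - [[0,0,0.06],0]
    - [[0,0,0],0]
    - [[0,0,0],0]

```text
t: 12.2
tcp_pos: [0.5677, 0.2447, 0.0022]
ee_rot: [2.227, 2.215, -0.0]
contact_force: [-5.6, -2.8, 15.7]
grip_width: 0.0
```

carry_out:
  steps:
    - [[0.1,0,-0.02],0]
    - [[0.2,0,0],0]
    - [[0.2,0,0],0]
    - [[0.2,0,0],0]
    - [[0.2,0,0],0]
    - [[0.2,0,0],0]
    - [[0.2,0,0],0]
    - [[0.2,0,0],0]
    - [[0.1,0,0],0]
    - [[0,0,0],0]

```text
t: 13.2
tcp_pos: [0.5706, 0.3229, 0.0022]
ee_rot: [2.225, 2.211, 0.002]
contact_force: [0.3, -3.0, 8.2]
grip_width: 0.0
```

```bash
python3 - <<'E'
from h import *
s=shot('wrist','w4');print(s['tcp_pos'],s['ee_rot'],s['contact_force'],s['t'])
s=shot('top','t4',(100,160,260,280))
E
```

```text
[0.5706 0.3229 0.0022] [2.2251 2.2106 0.0019] [ 0.282  -2.9584  8.2061] 13.2
```

View pics/w4.png

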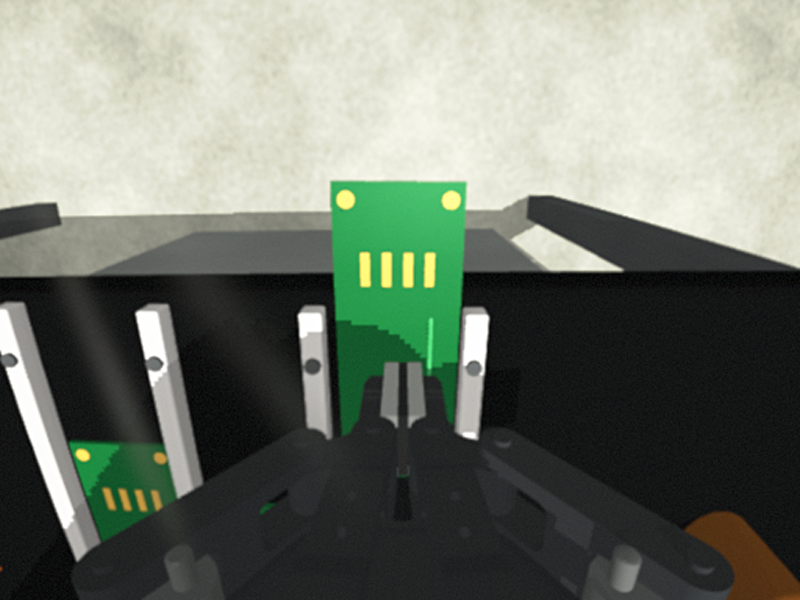

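View pics/t4.png

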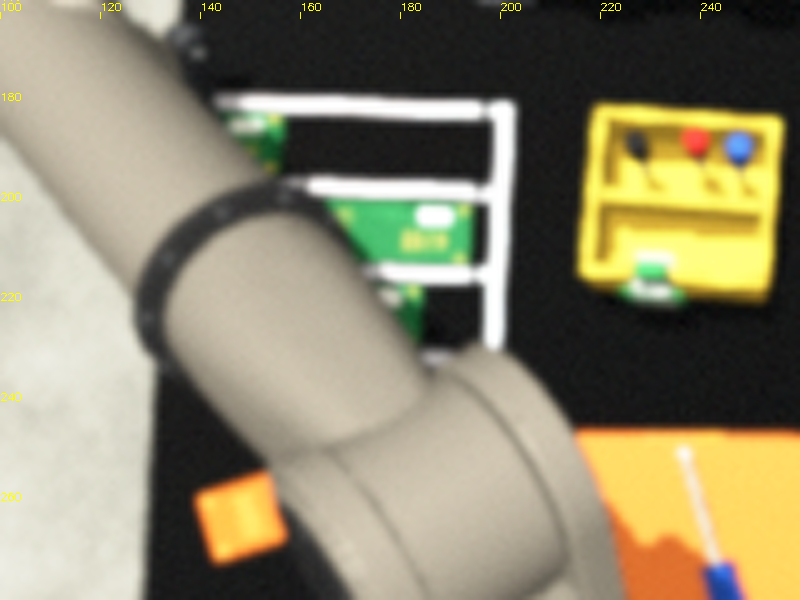

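```bash
python3 - <<'E'
from h import *
s={'tcp_pos':np.array([.5706,.3229,.0022]),'ee_rot':np.array([2.2251,2.2106,.0019])}
W=lambda x,y,z:p2w('wrist',(x/1.5625-.2,y/1.5625-.2),z,s)
print('lead',W(331,182,.002),W(466,182,.002),'edge',W(250,274,0),W(550,272,0))
E
```

```text
lead [0.5484 0.3974 0.002 ] [0.5922 0.3971 0.002 ] edge [0.5175 0.3661 0.    ] [0.6235 0.3661 0.    ]
```

carry_out:
  steps:
    - [[0.1,0,0],0]
    - [[0,0,-0.1],0]
    - [[0,0,-0.5],0]
    - [[0,0,-0.5],0]
    - [[0,0,-0.3],0]
    - [[0,0,0],0]
    - [[0,0,0],0]

```text
t: 14.0
tcp_pos: [0.5677, 0.3294, 0.0697]
ee_rot: [-2.227, -2.216, 0.001]
contact_force: [0.9, 1.0, 0.2]
grip_width: -0.0001
```

```bash
python3 - <<'E'
from h import *
s=shot('wrist','w5');print(s['tcp_pos'],s['ee_rot'],s['contact_force'],s['t'])
E
```

```text
[0.5677 0.3294 0.0697] [-2.2271 -2.2157  0.0011] [0.8908 1.0014 0.2399] 14.0
```

View pics/w5.png

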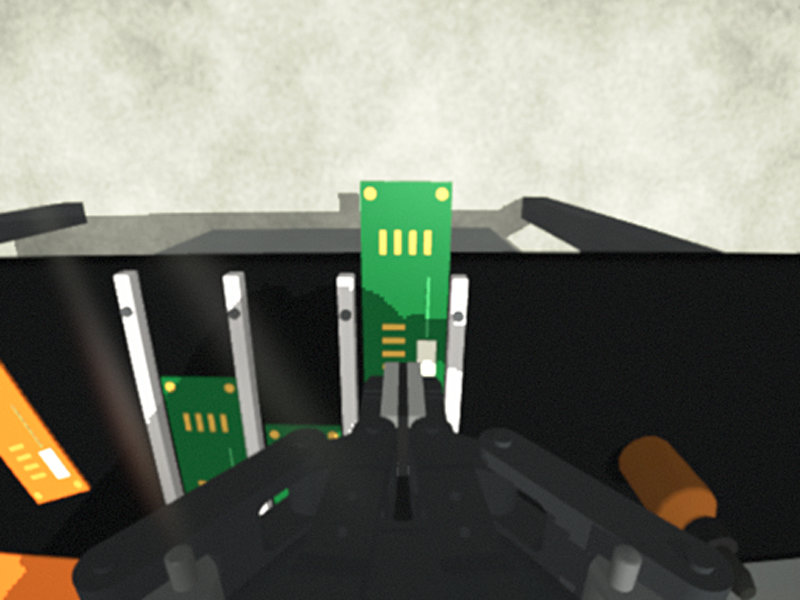

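```bash
python3 - <<'E'
from h import *
s={'tcp_pos':np.array([.5677,.3294,.0697]),'ee_rot':np.array([-2.2271,-2.2157,.0011])}
W=lambda x,y,z:p2w('wrist',(x/1.5625-.2,y/1.5625-.2),z,s)
print('lead',W(361,182,.002),W(452,182,.002),'edge',W(250,255,0),W(550,253,0),W(250,255,-.028),'fence',W(346,274,.009),W(460,276,.009))
save(cv2.imread('pics/w5_raw.png'),'w5c',(200,100,320,190))
E
```

```text
lead [0.5486 0.3997 0.002 ] [0.5922 0.3995 0.002 ] edge [0.49   0.3639 0.    ] [0.6439 0.3641 0.    ] [ 0.4795  0.3575 -0.028 ] fence [0.5403 0.3559 0.009 ] [0.5968 0.3546 0.009 ]
```

View pics/w5c.png

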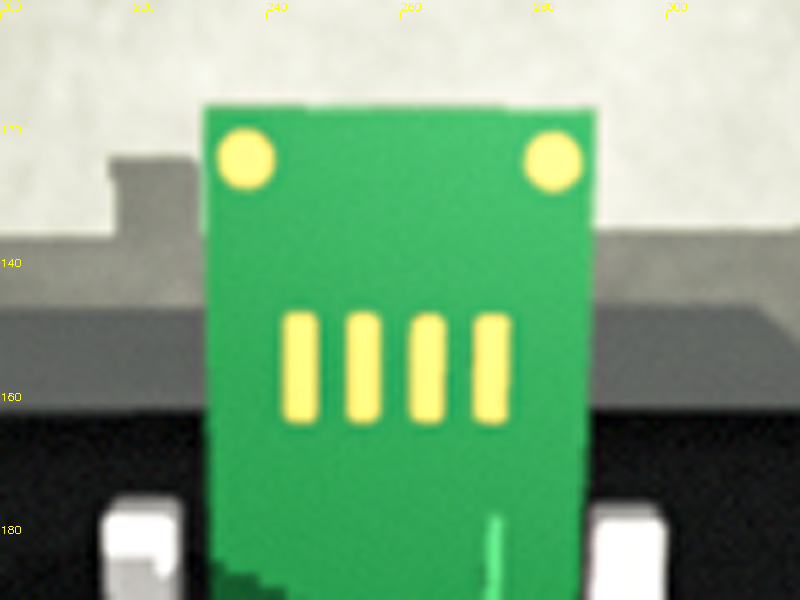

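carry_out:
  steps:
    - [[0.28,0.01,0],0]
    - [[0.28,0.01,0],0]
    - [[0.28,0.01,0],0]
    - [[0.29,0.02,0],0]
    - [[0,0,0],0]
    - [[0,0,0],0]
    - [[0,0,0.3],0]
    - [[0,0,0.3],0]
    - [[0,0,0.3],0]
    - [[0,0,0.3],0]
    - [[0,0,0.3],0]
    - [[0,0,0.2],0]
    - [[0,0,0],0]
    - [[0,0,0],0]
  jaw: 0.9

```text
t: 15.45
tcp_pos: [0.5709, 0.3863, -0.0148]
ee_rot: [-2.227, -2.215, -0.0]
contact_force: [-0.9, 1.0, -0.1]
grip_width: 0.0766
```

carry_out:
  steps:
    - [[0,0,0.03],0]
    - [[0,0,0],0]
    - [[0,0,0],0]
    - [[0,0,0],0]
    - [[0,0,0],0]
    - [[0,0,0],0]
  jaw: 0

```text
t: 16.05
tcp_pos: [0.5713, 0.3865, -0.0155]
ee_rot: [2.227, 2.216, 0.002]
contact_force: [-0.2, 0.1, 3.5]
grip_width: 0.0425
```

```bash
python3 - <<'E'
from h import *
s=shot('wrist','w6');print(s['tcp_pos'],s['ee_rot'],s['contact_force'],s['t'],s['grip_width'])
E
```

```text
[ 0.5713  0.3865 -0.0155] [2.2271 2.2155 0.0022] [-0.2409  0.115   3.4818] 16.05 0.04248301382987272
```

View pics/w6.png

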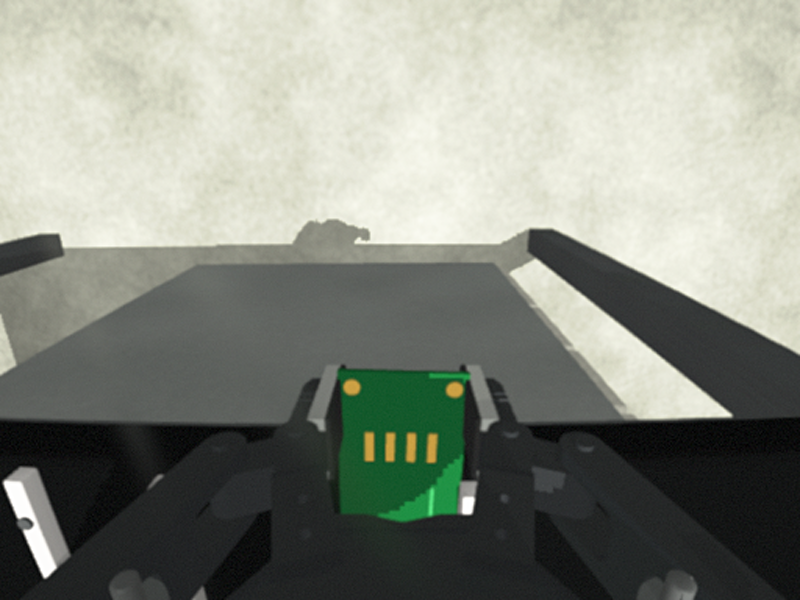

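carry_out:
  steps:
    - [[0,0,-0.05],0]
    - [[0,0,-0.1],0]
    - [[0,0,-0.2],0]
    - [[0,0,-0.3],0]
    - [[0,0,-0.3],0]
    - [[0,0,-0.4],0]
    - [[0,0,-0.4],0]
    - [[0,0,-0.4],0]
    - [[0,0,-0.4],0]
    - [[0,0,-0.4],0]
    - [[0,0,-0.4],0]
    - [[0,0,-0.4],0]
    - [[0,0,-0.4],0]
    - [[0,0,-0.3],0]
    - [[0,0,-0.2],0]
    - [[0,0,0],0]

```text
t: 17.7
tcp_pos: [0.5714, 0.387, 0.2193]
ee_rot: [2.227, 2.215, 0.007]
contact_force: [0.5, 0.6, -0.7]
grip_width: 0.0422
```

```bash
python3 - <<'E'
from h import *
s=shot('wrist','w7');print(s['tcp_pos'],s['ee_rot'],s['contact_force'],s['t'],s['grip_width'],s['qpos'])
shot('scene','s7');
E
```

```text
[0.5714 0.387  0.2193] [2.2271 2.2153 0.0073] [ 0.4795  0.6441 -0.7338] 17.7 0.04220095984500504 [-0.3176  0.6824 -0.5976  1.0616  0.3644  1.4892 -0.8382]
```

View pics/w7.png

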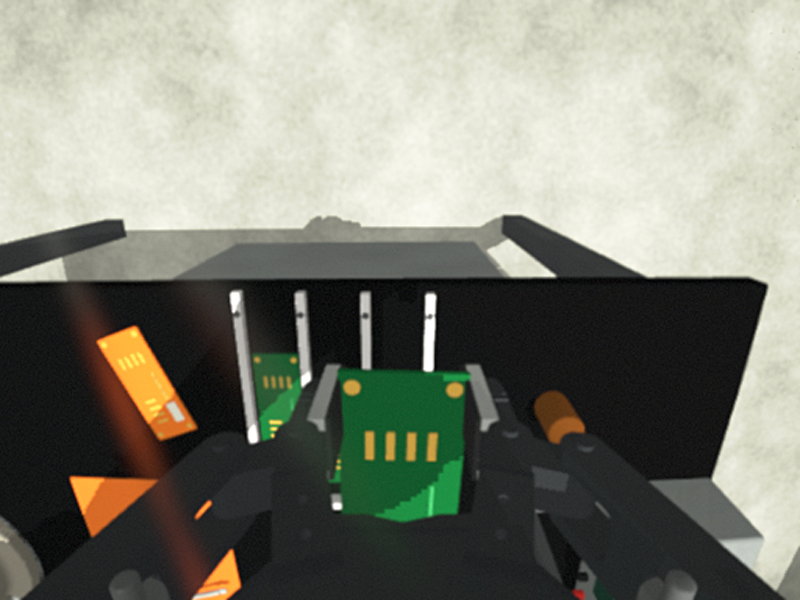

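View pics/s7.png

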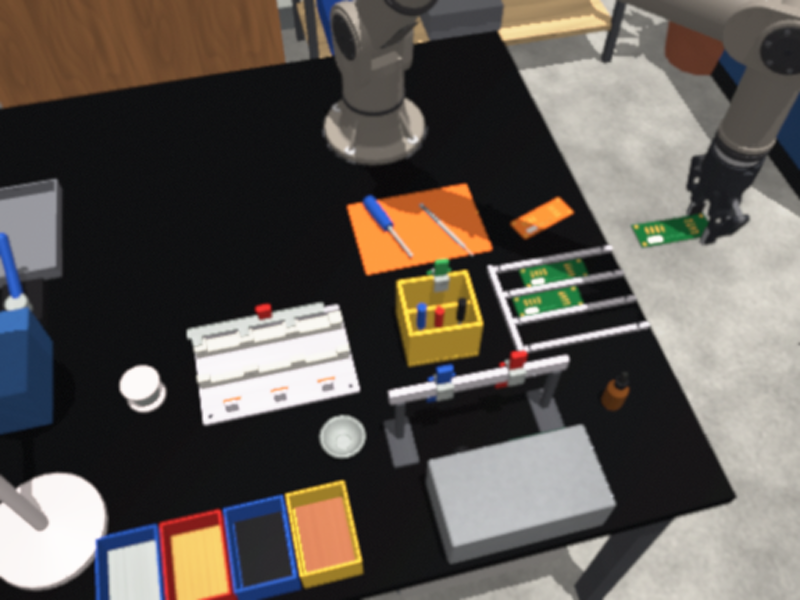

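```bash
cat >> h.py <<'E'
def p2tool(uv,zt):
    m=camera_model('wrist');T=m['mount']
    u=cv2.undistortPoints(np.array([[uv]],float),m['camera_matrix'],np.array([m['k1'],0,0,0.]))[0,0]
    d=T[:3,:3]@np.array([u[0],-u[1],-1]);o=T[:3,3]
    return o+d*(zt-o[2])/d[2]
E
python3 - <<'E'
from h import *
q=lambda x,y,z:p2tool((x/1.5625-.2,y/1.5625-.2),z)
for z in(-.0165,-.012): print(q(340,369,z),q(468,373,z))
E
```

```text
[ 0.0153 -0.0202 -0.0165] [ 0.0139  0.0223 -0.0165]
[ 0.0129 -0.021  -0.012 ] [ 0.0114  0.0231 -0.012 ]
```

carry_out:
  steps:
    - [[-0.4,0,0],0]
    - [[-0.8,0,0],0]
    - [[-0.8,0,0],0]
    - [[-0.8,0,0],0]
    - [[-0.8,0,0],0]
    - [[-0.8,0,0],0]
    - [[-0.8,0,0],0]
    - [[-0.8,0,0],0]
    - [[-0.8,0,0],0]
    - [[-0.8,0,0],0]
    - [[-0.8,0,0],0]
    - [[-0.8,0,0],0]
    - [[-0.8,0,0],0]
    - [[-0.8,0,0],0]
    - [[-0.8,0,0],0]
    - [[-0.8,0,0],0]
    - [[-0.8,0,0],0]
    - [[-0.8,0,0],0]
    - [[-0.8,0,0],0]
    - [[-0.3,0,0],0]

```text
t: 19.8
tcp_pos: [0.5639, -0.3752, 0.2139]
ee_rot: [-2.235, -2.206, 0.008]
contact_force: [-0.3, -0.8, -0.7]
grip_width: 0.0422
```

carry_out:
  steps:
    - [[0,0,0],0.5]
    - [[0,0,0],0.9]
    - [[0,0,0],0.9]
    - [[0,0,0],0.9]
    - [[0,0,0],0.9]
    - [[0,0,0],0.9]
    - [[0,0,0],0.9]
    - [[0,0,0],0.9]
    - [[0,0,0],0.9]
    - [[0,0,0],0.9]
    - [[0,0,0],0.9]
    - [[0,0,0],0.9]
    - [[0,0,0],0.9]
    - [[0,0,0],0.9]
    - [[0,0,0],0.9]
    - [[0,0,0],0.9]
    - [[0,0,0],0.9]
    - [[0,0,0],0.9]
    - [[0,0,0],0.9]
    - [[0,0,0],0.9]

```text
t: 21.8
tcp_pos: [0.5667, -0.3675, 0.215]
ee_rot: [-3.139, -0.043, 0.003]
contact_force: [-0.0, 0.3, -0.3]
grip_width: 0.042
```

carry_out:
  steps:
    - [[0,0,0.3],0.4]
    - [[0,0,0.4],0]
    - [[0,0,0.4],0]
    - [[0,0,0.4],0]
    - [[0,0,0.2],0]
    - [[0,0,0],0]
    - [[0,0,0],0]

```text
t: 22.5
tcp_pos: [0.5672, -0.3687, 0.1316]
ee_rot: [-3.142, 0.008, -0.001]
contact_force: [0.9, 0.4, -0.1]
grip_width: 0.0424
```

```bash
python3 - <<'E'
from h import *
s=shot('wrist','w8');print(s['tcp_pos'],s['ee_rot'],s['contact_force'],s['t'],s['grip_width'],s['qpos'])
shot('top','t8',(250,150,410,270));shot('scene','s8',(90,160,250,280))
E
```

```text
[ 0.5672 -0.3687  0.1316] [-3.1415  0.0077 -0.0006] [ 0.8696  0.3856 -0.1214] 22.5 0.042368890798120735 [ 0.6385  0.6402 -0.1487  1.2598  0.0932  1.2479 -1.0863]
```

View pics/w8.png

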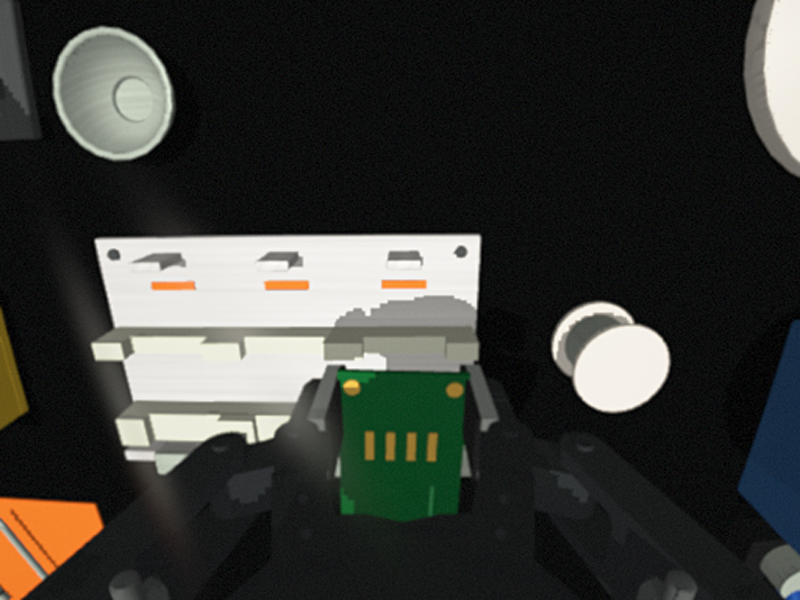

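View pics/t8.png

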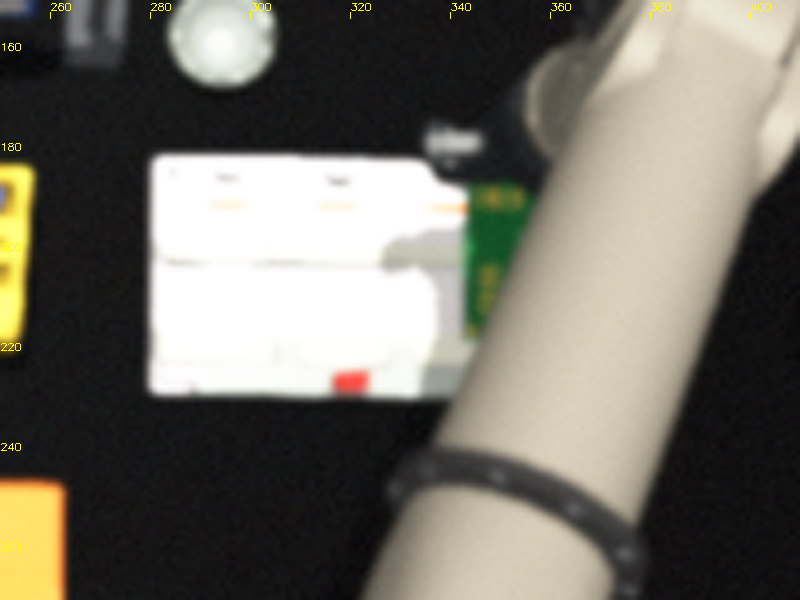

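View pics/s8.png

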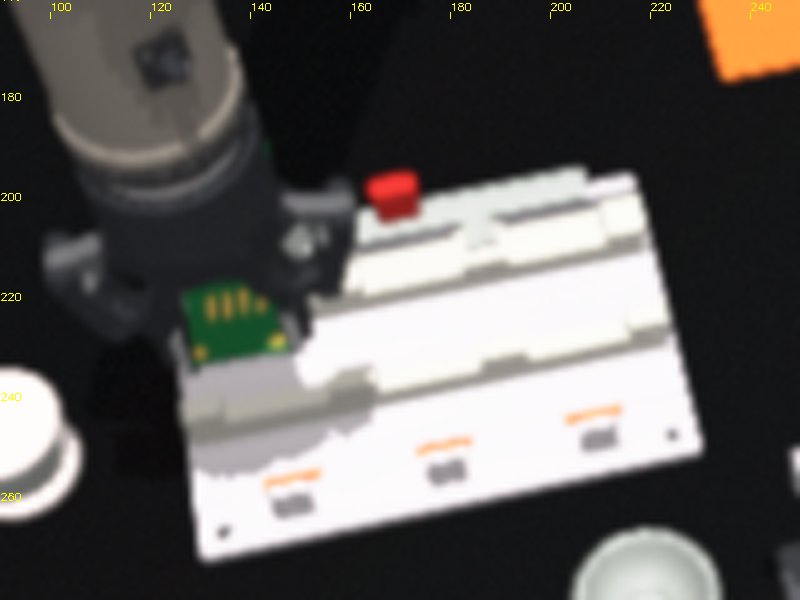

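```bash
python3 - <<'E'
from h import *
save(cv2.imread('pics/w8_raw.png'),'w8c',(200,140,320,240))
E
```

```text
(no output)
```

View pics/w8c.png

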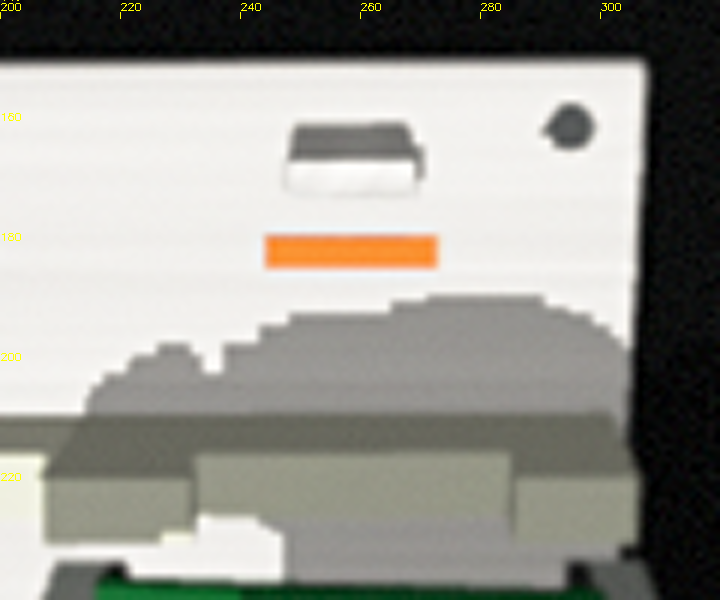

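```bash
python3 - <<'E'
from h import *
s={'tcp_pos':np.array([.5672,-.3687,.1316]),'ee_rot':np.array([-3.1415,.0077,-.0006])}
W=lambda x,y,z:p2w('wrist',(200+x/6-.4,140+y/6-.4),z,s)
print('floor far L,R',W(195,453,.024),W(512,453,.024),'near',W(195,517,.024),W(512,517,.024))
print('block tops far',W(515,476,.034),W(638,476,.034),W(45,478,.034),W(190,478,.034))
print('plate corner',W(645,62,.006),'tab',W(286,190,.006),W(417,190,.006),'orange',W(351,251,.006))
W=lambda x,y,z:p2w('wrist',(x/1.5625-.2,y/1.5625-.2),z,s)
print('plate L',W(96,239,.006))
E
```

```text
floor far L,R [ 0.5401 -0.3436  0.024 ] [ 0.5398 -0.3966  0.024 ] near [ 0.5283 -0.3432  0.024 ] [ 0.528 -0.397  0.024]
block tops far [ 0.5402 -0.3961  0.034 ] [ 0.5401 -0.4161  0.034 ] [ 0.5402 -0.3202  0.034 ] [ 0.5402 -0.3437  0.034 ]
plate corner [ 0.6023 -0.4187  0.006 ] tab [ 0.5806 -0.3589  0.006 ] [ 0.5805 -0.3811  0.006 ] orange [ 0.5698 -0.3699  0.006 ]
plate L [ 0.602  -0.1676  0.006 ]
```

carry_out:
  steps:
    - [[-0.03,0.03,0.2],-0.45]
    - [[0,0,0.3],0]
    - [[0,0,0.3],0]
    - [[0,0,0.3],0]
    - [[0,0,0.3],0]
    - [[0,0,0.2],0]
    - [[0,0,0],0]
    - [[0,0,0],0]

```text
t: 23.45
tcp_pos: [0.5655, -0.3704, 0.0512]
ee_rot: [3.141, 0.053, 0.0]
contact_force: [-0.1, 0.4, 0.0]
grip_width: 0.0422
```

```bash
python3 - <<'E'
from h import *
s=shot('wrist','w9');print(s['tcp_pos'],s['ee_rot'],s['contact_force'],s['t'],s['grip_width'])
shot('top','t9',(280,160,400,250));shot('scene','s9',(100,170,220,260))
E
```

```text
[ 0.5655 -0.3704  0.0512] [3.1411 0.0534 0.    ] [-0.1404  0.4206  0.0108] 23.45 0.04219160050132579
```

View pics/w9.png

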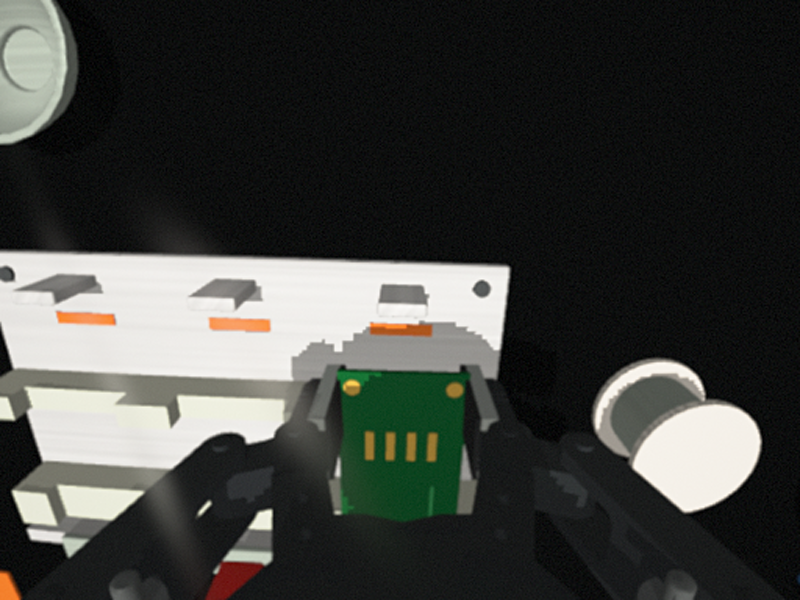

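View pics/t9.png

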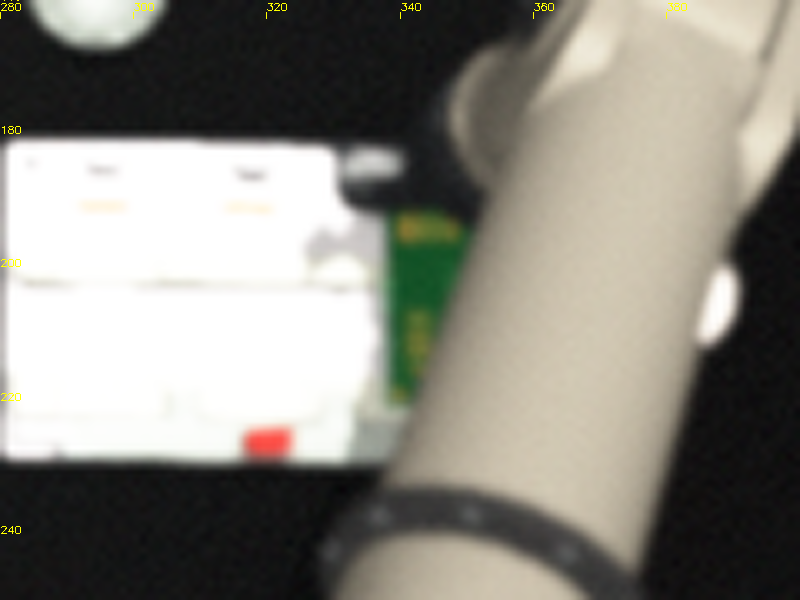

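View pics/s9.png

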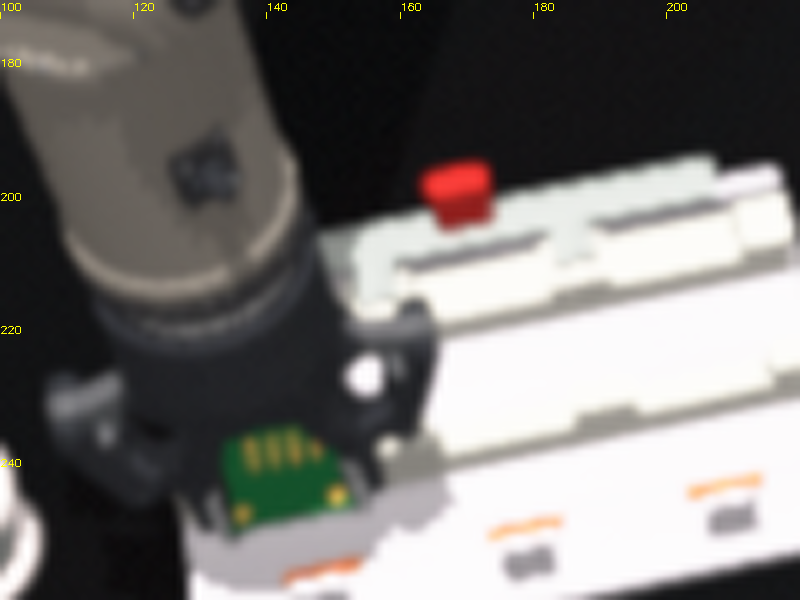

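carry_out:
  steps:
    - [[0,0,0.2],0]
    - [[0,0,0.2],0]
    - [[0,0,0.2],0]
    - [[0,0,0.1],0]
    - [[0,0,0],0]
    - [[0,0,0],0]

```text
t: 24.2
tcp_pos: [0.5654, -0.3704, 0.0161]
ee_rot: [-3.141, -0.053, 0.0]
contact_force: [-0.3, -0.3, -0.1]
grip_width: 0.0421
```

carry_out:
  steps:
    - [[0,0,0.06],0]
    - [[0,0,0],0]
    - [[0,0,0],0]

```text
t: 24.5
tcp_pos: [0.5655, -0.3704, 0.0135]
ee_rot: [3.141, 0.053, 0.0]
contact_force: [0.5, 0.9, -0.4]
grip_width: 0.0421
```

carry_out:
  steps:
    - [[0,0,0.04],0]
    - [[0,0,0],0]
    - [[0,0,0.03],0]
    - [[0,0,0],0]
    - [[0,0,0],0]

```text
t: 25.0
tcp_pos: [0.5653, -0.3704, 0.0097]
ee_rot: [-3.141, -0.053, 0.0]
contact_force: [-0.0, 0.6, -0.5]
grip_width: 0.0418
```

```bash
python3 - <<'E'
from h import *
shot('scene','s10',(100,170,220,260)); print(state()['contact_force'],state()['tcp_pos'])
shot('wrist','w10')
E
```

```text
[-0.9843  0.1786 -0.5119] [ 0.5653 -0.3704  0.0098]
```

View pics/s10.png

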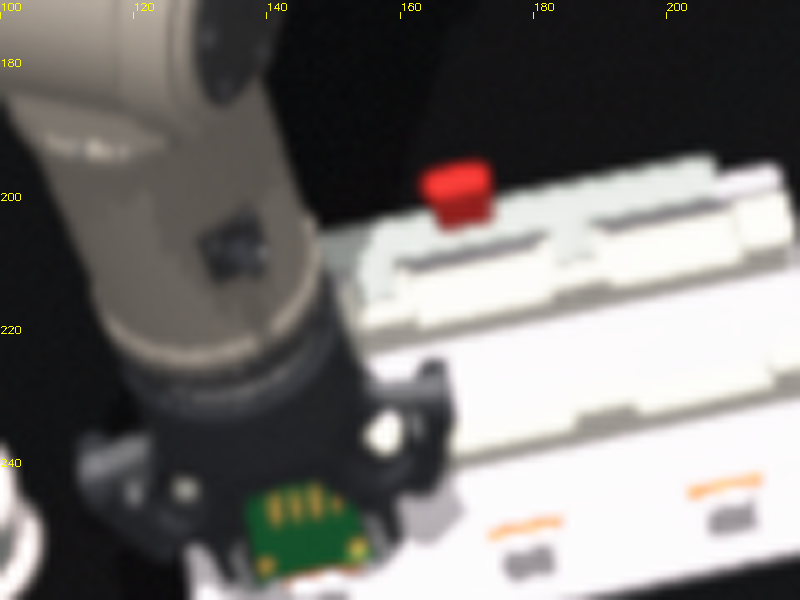

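View pics/w10.png

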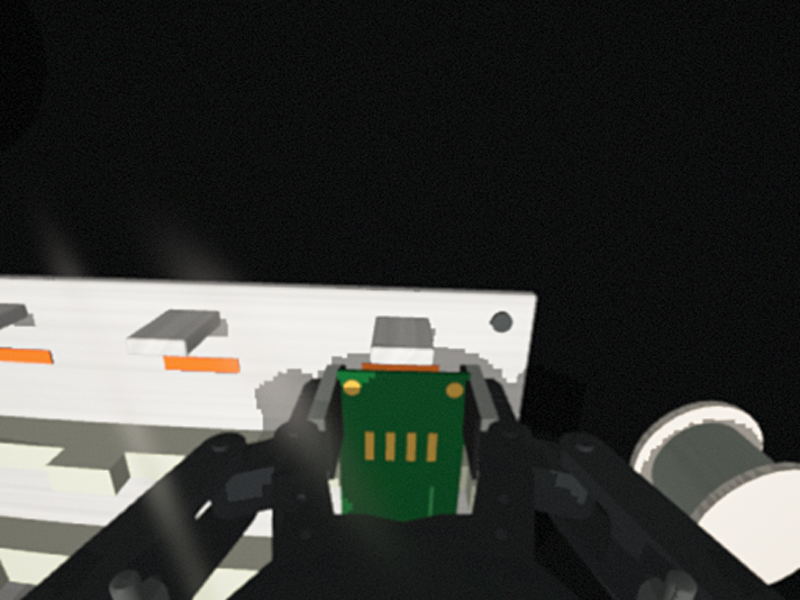

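carry_out:
  steps:
    - [[0,0,0.02],0]
    - [[0,0,0],0]
    - [[0,0,0],0]
    - [[0,0,0],0]
    - [[0,0,-0.1],0]
    - [[0,0,-0.2],0]
    - [[0,0,-0.4],0]
    - [[0,0,-0.5],0]
    - [[0,0,-0.5],0]
    - [[0,0,-0.5],0]
    - [[0,0,-0.5],0]
    - [[0,0,-0.5],0]
    - [[0,0,-0.5],0]
    - [[0,0,0],0]
    - [[0,0,0],0]
  jaw: 0.65

```text
t: 26.6
tcp_pos: [0.5658, -0.3706, 0.1951]
ee_rot: [3.14, 0.053, 0.003]
contact_force: [0.7, -0.0, -0.4]
grip_width: 0.0554
```

```bash
python3 - <<'E'
from h import *
s=shot('wrist','w11',(160,130,360,280));print(s['tcp_pos'],s['ee_rot'],s['contact_force'],s['t'],s['grip_width'])
E
```

```text
[ 0.5658 -0.3706  0.1951] [3.1398 0.0535 0.0031] [ 0.7377 -0.0328 -0.3624] 26.6 0.055399495929506944
```

View pics/w11.png

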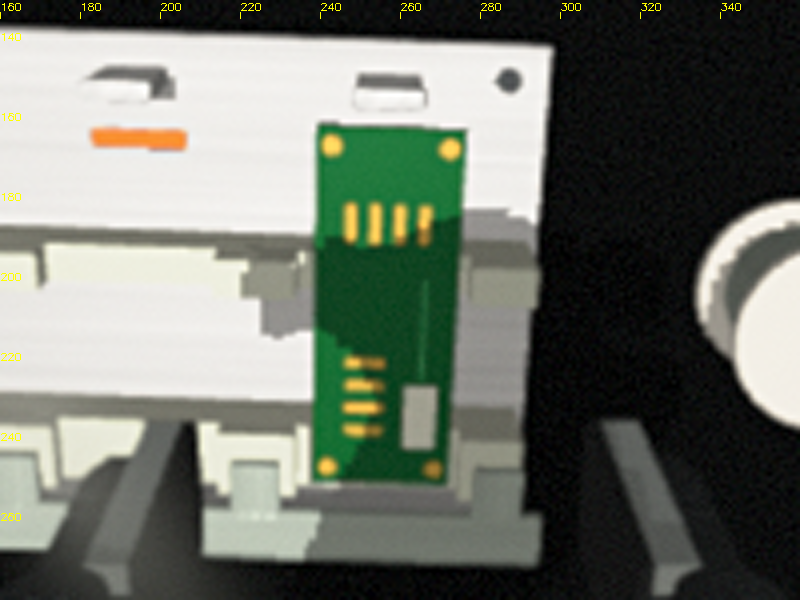

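```bash
python3 - <<'E'
from h import *
s={'tcp_pos':np.array([.5658,-.3706,.1951]),'ee_rot':np.array([3.1398,.0535,.0031])}
W=lambda x,y,z:p2w('wrist',(160+x/4-.4,130+y/4-.4),z,s)
b=[W(*p,.026) for p in[(318,123),(466,130),(447,484),(313,480)]]
print(b,np.mean(b,0)); print('wall?',W(380,488,.031),W(380,514,.034),'tabs',W(390,108,.006),W(390,88,.034),'bar2 far',W(500,268,.034))
print(p2w('wrist',(160+552/4-.4,130+45/4-.4),.006,s))
E
```

```text
[array([ 0.5805, -0.3494,  0.026 ]), array([ 0.5798, -0.3928,  0.026 ]), array([ 0.4612, -0.3932,  0.026 ]), array([ 0.4612, -0.3492,  0.026 ])] [ 0.5207 -0.3711  0.026 ]
wall? [ 0.462  -0.3712  0.031 ] [ 0.4542 -0.3715  0.034 ] tabs [ 0.5815 -0.3704  0.006 ] [ 0.5929 -0.37    0.034 ] bar2 far [ 0.5401 -0.4046  0.034 ]
[ 0.6027 -0.4191  0.006 ]
```

carry_out:
  steps:
    - [[0,0,-0.1],-0.5]
    - [[0,0,-0.2],-0.95]
    - [[0,0,-0.2],-0.95]
    - [[0,0,-0.2],-0.95]
    - [[0,0,-0.2],-0.95]
    - [[0,0,0],-0.95]
    - [[0,0,0],-0.95]
    - [[0,0,0],-0.95]
    - [[0,0,0],-0.95]
    - [[0,0,0],-0.95]
    - [[0,0,0],-0.95]
    - [[0,0,0],-0.95]
    - [[0,0,0],-0.95]
    - [[0,0,0],-0.95]
    - [[0,0,0],-0.95]
    - [[0,0,0],-0.95]
    - [[0,0,0],-0.95]
    - [[0,0,0],-0.95]
    - [[0,0,0],-0.95]
    - [[0,0,0],0]
  jaw: 0

```text
t: 28.65
tcp_pos: [0.5646, -0.37, 0.2369]
ee_rot: [-2.22, -2.218, 0.001]
contact_force: [0.6, -0.8, -0.1]
grip_width: 0.0005
```

carry_out:
  steps:
    - [[0.4,-0.07,0],0]
    - [[0.7,-0.07,0],0]
    - [[0.7,-0.07,0],0]
    - [[0.7,-0.07,0],0]
    - [[0.7,-0.07,0],0]
    - [[0.7,-0.07,0],0]
    - [[0.7,-0.07,0],0]
    - [[0.7,-0.07,0],0]
    - [[0.7,-0.07,0],0]
    - [[0.7,-0.07,0],0]
    - [[0.7,-0.07,0],0]
    - [[0.7,-0.07,0],0]
    - [[0.7,-0.07,0],0]
    - [[0.7,-0.07,0],0]
    - [[0.7,-0.07,0],0]
    - [[0.7,-0.07,0],0]
    - [[0.7,0,0],0]
    - [[0.6,0,0],0]
    - [[0.3,0,0],0]
    - [[0,0,0],0]

```text
t: 30.65
tcp_pos: [0.5081, 0.2578, 0.2379]
ee_rot: [-2.216, -2.223, 0.001]
contact_force: [-0.2, 0.4, -0.7]
grip_width: 0.0
```

```bash
python3 - <<'E'
from h import *
s=shot('wrist','w12');print(s['tcp_pos'],s['ee_rot'],s['contact_force'],s['t'],s['grip_width'])
E
```

```text
[0.5081 0.2578 0.2379] [-2.2159 -2.2232  0.001 ] [-0.2387  0.4292 -0.679 ] 30.65 6.4246567406466045e-06
```

View pics/w12.png

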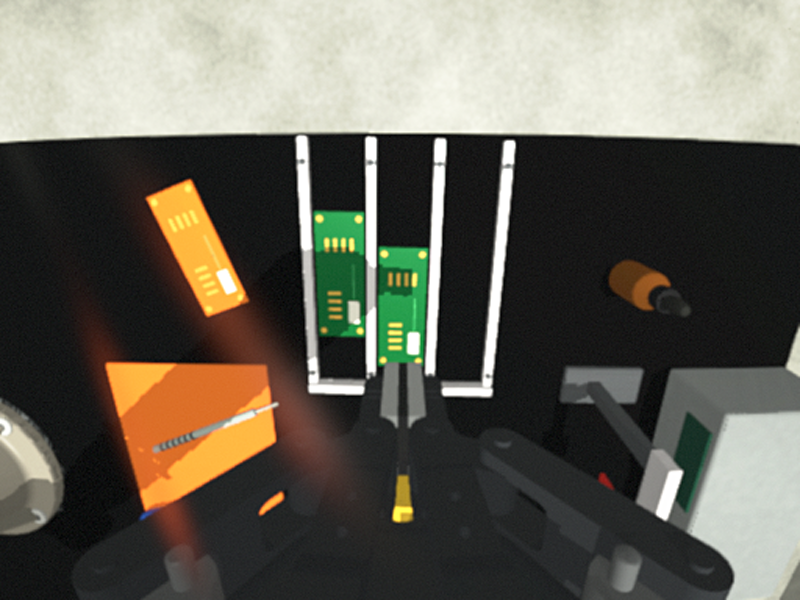

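carry_out:
  steps:
    - [[-0.14,0,0.45],0]
    - [[-0.14,0.01,0.45],0]
    - [[-0.14,0,0.45],0]
    - [[-0.14,0.01,0.45],0]
    - [[-0.14,0,0.45],0]
    - [[-0.14,0,0.45],0]
    - [[-0.14,0,0.45],0]
    - [[-0.14,0,0.45],0]
    - [[-0.13,0,0.45],0]
    - [[0,0,0.3],0]
    - [[0,0,0.15],0]
    - [[0,0,0.1],0]
    - [[0,0,0],0]
    - [[0,0,0],0]

```text
t: 32.1
tcp_pos: [0.5115, 0.1929, 0.0096]
ee_rot: [2.222, 2.221, 0.003]
contact_force: [-0.4, 0.2, -0.1]
grip_width: 0.0001
```

carry_out:
  steps:
    - [[0,-0.04,0.09],0]
    - [[0,0,0.06],0]
    - [[0,0,0.04],0]
    - [[0,0,0],0]

```text
t: 32.5
tcp_pos: [0.509, 0.1926, 0.0021]
ee_rot: [2.221, 2.22, -0.0]
contact_force: [-5.9, -3.4, 18.3]
grip_width: -0.0002
```

carry_out:
  steps:
    - [[0.1,0,-0.03],0]
    - [[0.2,0,0],0]
    - [[0.2,0,0],0]
    - [[0.2,0,0],0]
    - [[0.2,0,0],0]
    - [[0.2,0,0],0]
    - [[0.2,0,0],0]
    - [[0.2,0,0],0]
    - [[0.2,0,0],0]
    - [[0.2,0,0],0]
    - [[0.2,0,0],0]
    - [[0.2,0,0],0]
    - [[0.2,0,0],0]
    - [[0.2,0,0],0]
    - [[0.1,0,0],0]
    - [[0,0,0],0]
    - [[0,0,0],0]

```text
t: 34.2
tcp_pos: [0.5108, 0.3315, 0.0022]
ee_rot: [2.221, 2.217, 0.002]
contact_force: [-0.5, -2.6, 7.2]
grip_width: -0.0003
```

```bash
cat > lead.py <<'E'
from h import *
import sys
s=shot('wrist',sys.argv[1]);print(s['tcp_pos'],s['ee_rot'],s['contact_force'],s['t'],s['grip_width'])
E
python3 lead.py w13
```

```text
[0.5108 0.3315 0.0022] [2.221  2.2173 0.0022] [-0.499  -2.596   7.2206] 34.2 -0.0003318609177575004
```

View pics/w13.png

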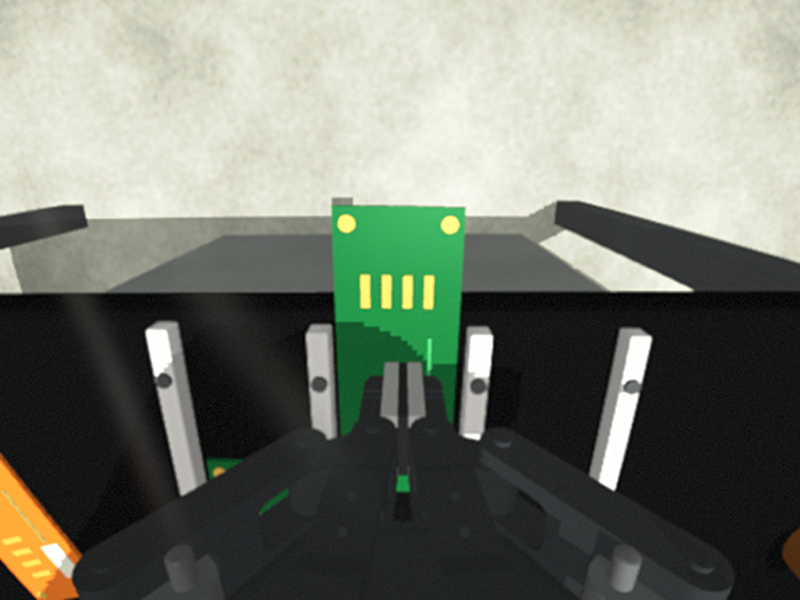

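```bash
python3 - <<'E'
from h import *
s={'tcp_pos':np.array([.5108,.3315,.0022]),'ee_rot':np.array([2.221,2.2173,.0022])}
W=lambda x,y,z:p2w('wrist',(x/1.5625-.2,y/1.5625-.2),z,s)
print('lead',W(332,206,.002),W(465,208,.002),W(332,206,.002)-s['tcp_pos'])
E
```

```text
lead [0.4882 0.3982 0.002 ] [0.5321 0.3974 0.002 ] [-0.0226  0.0667 -0.0002]
```

carry_out:
  steps:
    - [[0.12,0,0],0]
    - [[0,0,-0.1],0]
    - [[0,0,-0.5],0]
    - [[0,0,-0.5],0]
    - [[0,0,-0.3],0]
    - [[0,0,0],0]
    - [[0,0,0],0]

```text
t: 34.95
tcp_pos: [0.5087, 0.338, 0.0702]
ee_rot: [-2.222, -2.221, 0.001]
contact_force: [0.3, 0.2, -0.9]
grip_width: -0.0
```

```bash
python3 lead.py w14; python3 - <<'E'
from h import *
save(cv2.imread('pics/w14_raw.png'),'w14c',(200,100,320,190))
E
```

```text
[0.5087 0.338  0.0702] [-2.2223 -2.2205  0.001 ] [ 0.2797  0.1656 -0.9456] 34.95 -3.4574746013118676e-05
```

View pics/w14c.png

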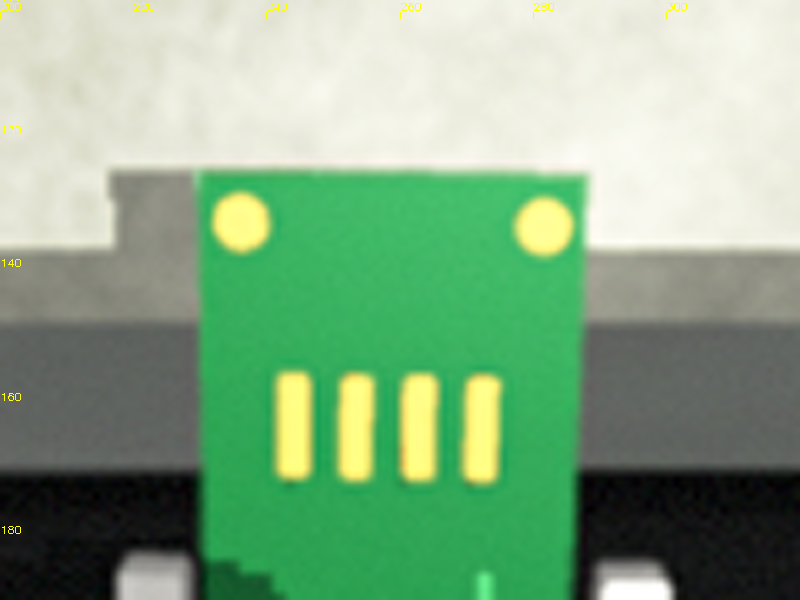

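```bash
python3 - <<'E'
from h import *
s={'tcp_pos':np.array([.5087,.338,.0702]),'ee_rot':np.array([-2.2223,-2.2205,.001])}
W=lambda x,y,z:p2w('wrist',(200+x/6.667-.4,100+y/6.667-.4),z,s)
print(W(197,172,.002),W(587,176,.002),'bench bottom edge',W(100,472,-.028),W(700,470,-.028))
E
```

```text
[0.4878 0.4015 0.002 ] [0.5321 0.401  0.002 ] bench bottom edge [ 0.47    0.3585 -0.028 ] [ 0.5522  0.3587 -0.028 ]
```

carry_out:
  steps:
    - [[0.25,0.01,0],0]
    - [[0.25,0.01,0],0]
    - [[0.25,0.01,0],0]
    - [[0.25,0,0],0]
    - [[0,0,0],0]
    - [[0,0,0],0]
    - [[0,0,0.3],0]
    - [[0,0,0.3],0]
    - [[0,0,0.3],0]
    - [[0,0,0.3],0]
    - [[0,0,0.3],0]
    - [[0,0,0.2],0]
    - [[0,0,0],0]
    - [[0,0,0],0]
  jaw: 0.9

```text
t: 36.4
tcp_pos: [0.5106, 0.3883, -0.0143]
ee_rot: [-2.222, -2.22, -0.0]
contact_force: [0.2, 0.0, -0.3]
grip_width: 0.0768
```

carry_out:
  steps:
    - [[0,0,0.02],0]
    - [[0,0,0],0]
    - [[0,0,0],0]
    - [[0,0,0],0]
    - [[0,0,0],0]
    - [[0,0,0],0]
  jaw: 0

```text
t: 37.0
tcp_pos: [0.511, 0.3886, -0.0146]
ee_rot: [2.222, 2.22, 0.002]
contact_force: [-0.1, 0.2, 2.7]
grip_width: 0.0425
```

carry_out:
  steps:
    - [[0,0,-0.05],0]
    - [[0,0,-0.1],0]
    - [[0,0,-0.2],0]
    - [[0,0,-0.3],0]
    - [[0,0,-0.3],0]
    - [[0,0,-0.4],0]
    - [[0,0,-0.4],0]
    - [[0,0,-0.4],0]
    - [[0,0,-0.4],0]
    - [[0,0,-0.4],0]
    - [[0,0,-0.4],0]
    - [[0,0,-0.4],0]
    - [[0,0,-0.4],0]
    - [[0,0,-0.3],0]
    - [[0,0,-0.2],0]
    - [[0,0,0],0]

```text
t: 38.6
tcp_pos: [0.5111, 0.3891, 0.22]
ee_rot: [2.222, 2.22, 0.007]
contact_force: [-0.1, 0.2, 0.0]
grip_width: 0.0422
```

```bash
python3 lead.py w15;python3 - <<'E'
from h import *
save(cv2.imread('pics/w15_raw.png'),'w15c',(180,210,340,340))
E
```

```text
[0.5111 0.3891 0.22  ] [2.2222 2.2203 0.007 ] [-0.1419  0.2074  0.041 ] 38.6 0.042249578255216386
```

View pics/w15c.png

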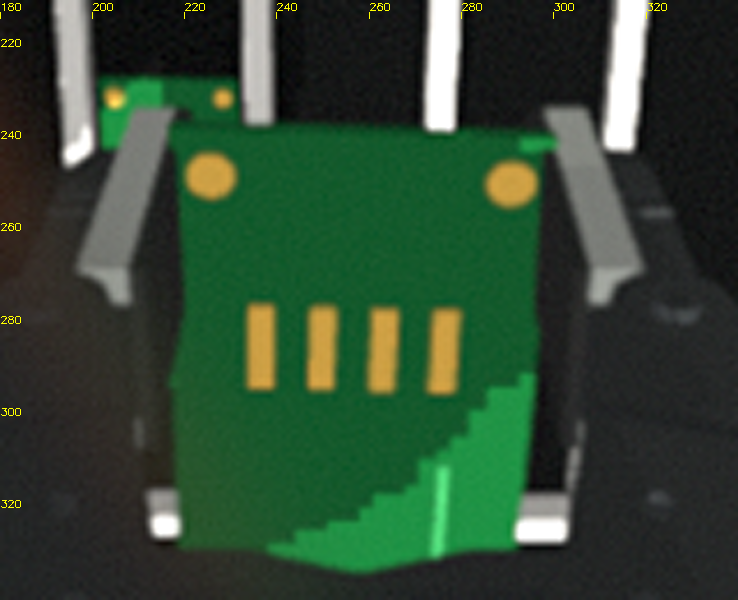

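carry_out:
  steps:
    - [[-0.4,0,0],0]
    - [[-0.76,0.065,0],0]
    - [[-0.76,0.065,0],0]
    - [[-0.76,0.065,0],0]
    - [[-0.76,0.065,0],0]
    - [[-0.76,0.065,0],0]
    - [[-0.76,0.065,0],0]
    - [[-0.76,0.065,0],0]
    - [[-0.76,0.065,0],0]
    - [[-0.76,0.065,0],0]
    - [[-0.76,0.065,0],0]
    - [[-0.76,0.065,0],0]
    - [[-0.76,0.065,0],0]
    - [[-0.76,0.065,0],0]
    - [[-0.76,0.065,0],0]
    - [[-0.76,0.065,0],0]
    - [[-0.76,0.065,0],0]
    - [[-0.76,0.065,0],0]
    - [[-0.3,0,0],0]
    - [[0,0,0],0]

```text
t: 40.65
tcp_pos: [0.5634, -0.2963, 0.2155]
ee_rot: [-2.227, -2.213, 0.004]
contact_force: [-0.9, 0.4, -0.3]
grip_width: 0.0421
```

carry_out:
  steps:
    - [[0,0,0],0.45]
    - [[0,0,0],0.9]
    - [[0,0,0],0.9]
    - [[0,0,0],0.9]
    - [[0,0,0],0.9]
    - [[0,0,0],0.9]
    - [[0,0,0],0.9]
    - [[0,0,0],0.9]
    - [[0,0,0],0.9]
    - [[0,0,0],0.9]
    - [[0,0,0],0.9]
    - [[0,0,0],0.9]
    - [[0,0,0],0.9]
    - [[0,0,0],0.9]
    - [[0,0,0],0.9]
    - [[0,0,0],0.9]
    - [[0,0,0],0.9]
    - [[0,0,0],0.9]
    - [[0,0,0],0.9]
    - [[0,0,0],0.9]

```text
t: 42.65
tcp_pos: [0.5657, -0.2888, 0.217]
ee_rot: [-3.138, -0.062, 0.0]
contact_force: [-0.2, -0.9, -0.9]
grip_width: 0.0423
```

carry_out:
  steps:
    - [[0,0,0.2],0]
    - [[0,0,0.4],0]
    - [[0,0,0.4],0]
    - [[0,0,0.4],0]
    - [[0,0,0.4],0]
    - [[0,0,0.4],0]
    - [[0,0,0.4],0]
    - [[0,0,0.4],0]
    - [[0,0,0.2],0]
    - [[0,0,0],0]
    - [[0,0,0],0]

```text
t: 43.75
tcp_pos: [0.5656, -0.2922, 0.0577]
ee_rot: [-3.141, -0.062, -0.001]
contact_force: [0.2, 0.2, -1.3]
grip_width: 0.042
```

```bash
python3 lead.py w16;python3 - <<'E'
from h import *
shot('top','t16',(270,160,390,250));shot('scene','s16',(100,170,220,260))
E
```

```text
[ 0.5656 -0.2922  0.0577] [-3.1406 -0.0624 -0.0011] [ 0.1969  0.2409 -1.2509] 43.75 0.04195762621208727
```

View pics/w16.png

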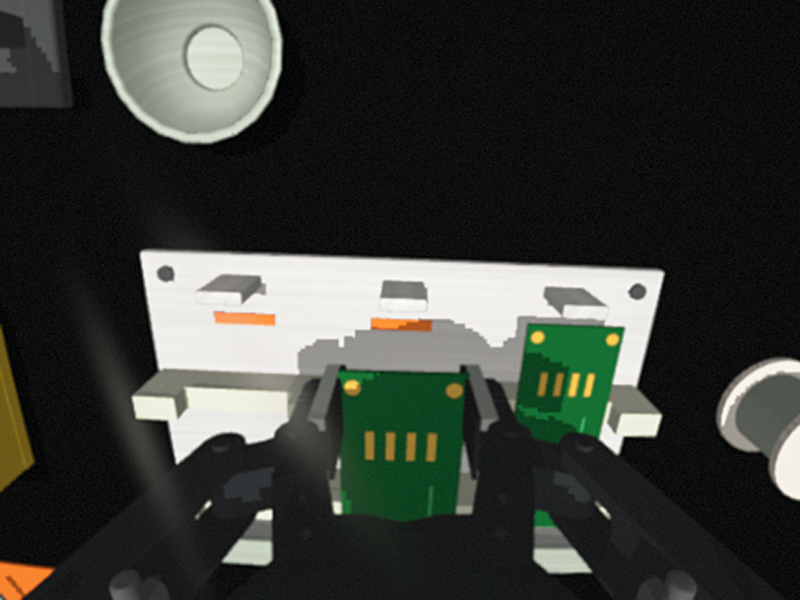

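View pics/t16.png

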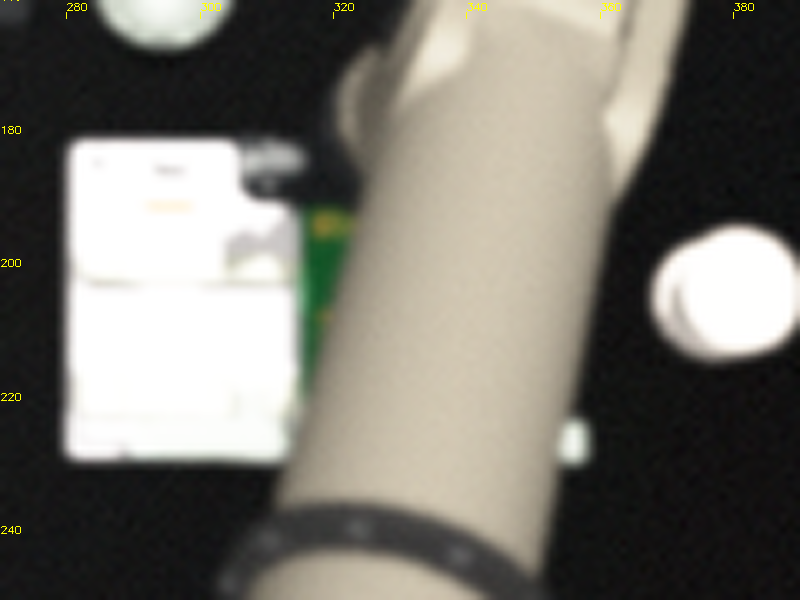

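View pics/s16.png

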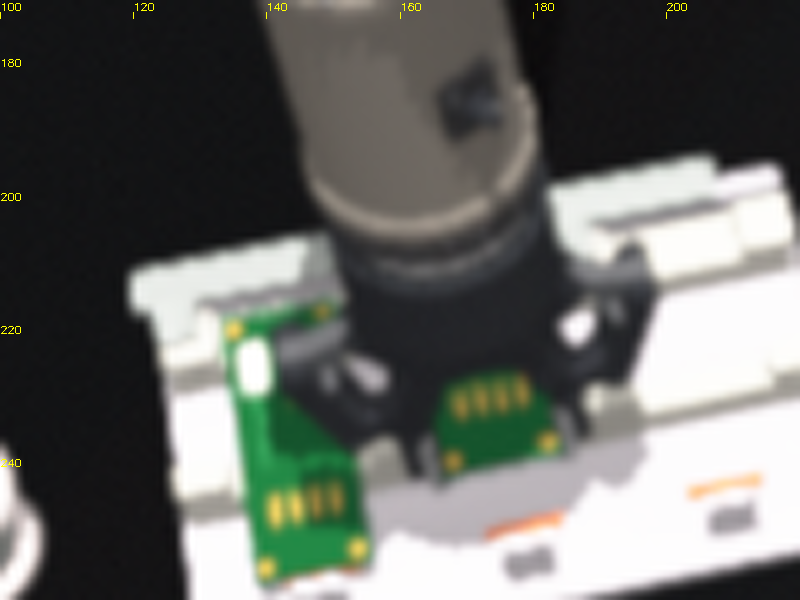

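carry_out:
  steps:
    - [[0.02,0,0.2],0]
    - [[0,0,0.2],0]
    - [[0,0,0.2],0]
    - [[0,0,0.2],0]
    - [[0,0,0.06],0]
    - [[0,0,0],0]
    - [[0,0,0],0]

```text
t: 44.6
tcp_pos: [0.5664, -0.293, 0.0144]
ee_rot: [3.141, 0.06, 0.001]
contact_force: [0.7, 0.7, 0.0]
grip_width: 0.0424
```

carry_out:
  steps:
    - [[0,0,0.05],0]
    - [[0,0,0],0]
    - [[0,0,0],0]

```text
t: 44.9
tcp_pos: [0.5663, -0.2929, 0.012]
ee_rot: [3.141, 0.06, 0.001]
contact_force: [0.2, -0.7, -0.8]
grip_width: 0.0422
```

carry_out:
  steps:
    - [[0,0,0.03],0]
    - [[0,0,0],0]
    - [[0,0,0],0]

```text
t: 45.2
tcp_pos: [0.5662, -0.2929, 0.0104]
ee_rot: [3.141, 0.06, 0.0]
contact_force: [0.2, -0.5, -0.8]
grip_width: 0.0422
```

carry_out:
  steps:
    - [[0,0,0],0]
    - [[0,0,0],0]
    - [[0,0,0],0]
    - [[0,0,0],0]
    - [[0,0,-0.1],0]
    - [[0,0,-0.2],0]
    - [[0,0,-0.4],0]
    - [[0,0,-0.5],0]
    - [[0,0,-0.5],0]
    - [[0,0,-0.5],0]
    - [[0,0,-0.5],0]
    - [[0,0,-0.5],0]
    - [[0,0,-0.5],0]
    - [[0,0,0],0]
    - [[0,0,0],0]
  jaw: 0.65

```text
t: 46.7
tcp_pos: [0.5666, -0.293, 0.1965]
ee_rot: [3.14, 0.06, 0.003]
contact_force: [0.1, 0.5, -1.1]
grip_width: 0.0555
```

```bash
python3 - <<'E'
from h import *
s=shot('wrist','w17',(160,130,360,280));print(s['tcp_pos'],s['ee_rot'],s['contact_force'],s['t'],s['grip_width'])
E
```

```text
[ 0.5666 -0.293   0.1965] [3.1399 0.0603 0.0031] [ 0.0859  0.4728 -1.0692] 46.7 0.05545691184265421
```

View pics/w17.png

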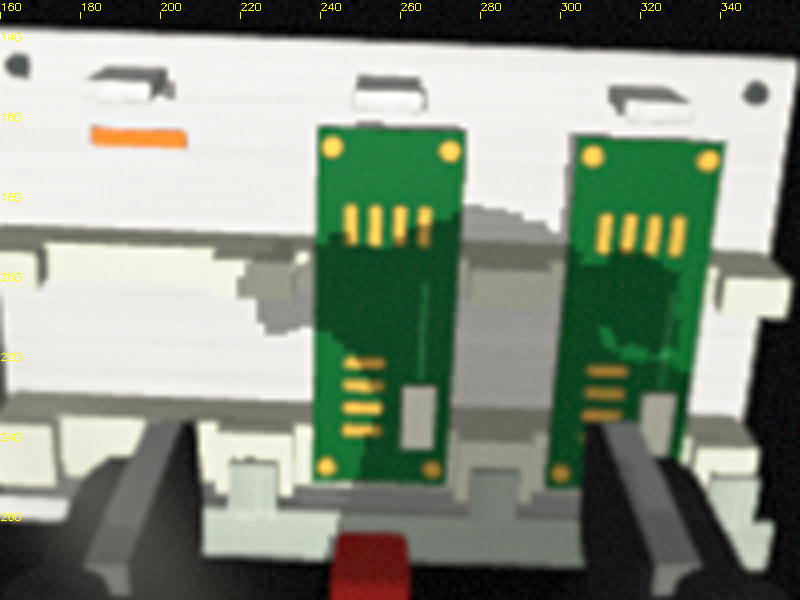

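carry_out:
  steps:
    - [[0,0,-0.1],-0.46]
    - [[0,0,-0.2],-0.95]
    - [[0,0,-0.2],-0.95]
    - [[0,0,-0.2],-0.95]
    - [[0,0,-0.2],-0.95]
    - [[0,0,0],-0.95]
    - [[0,0,0],-0.95]
    - [[0,0,0],-0.95]
    - [[0,0,0],-0.95]
    - [[0,0,0],-0.95]
    - [[0,0,0],-0.95]
    - [[0,0,0],-0.95]
    - [[0,0,0],-0.95]
    - [[0,0,0],-0.95]
    - [[0,0,0],-0.95]
    - [[0,0,0],-0.95]
    - [[0,0,0],-0.95]
    - [[0,0,0],-0.95]
    - [[0,0,0],-0.95]
    - [[0,0,0],0]
  jaw: 0

```text
t: 48.75
tcp_pos: [0.5653, -0.2926, 0.2385]
ee_rot: [-2.219, -2.219, 0.001]
contact_force: [-0.2, -0.8, -1.0]
grip_width: -0.0002
```

carry_out:
  steps:
    - [[0.4,-0.14,0],0]
    - [[0.6,-0.14,0],0]
    - [[0.6,-0.14,0],0]
    - [[0.6,-0.14,0],0]
    - [[0.6,-0.14,0],0]
    - [[0.6,-0.14,0],0]
    - [[0.6,-0.14,0],0]
    - [[0.6,-0.14,0],0]
    - [[0.6,-0.14,0],0]
    - [[0.6,-0.14,0],0]
    - [[0.6,-0.14,0],0]
    - [[0.6,-0.14,0],0]
    - [[0.6,-0.14,0],0]
    - [[0.6,-0.14,0],0]
    - [[0.6,-0.14,0],0]
    - [[0.6,-0.14,0],0]
    - [[0.6,0,0],0]
    - [[0.6,0,0],0]
    - [[0,0,0],0]
    - [[0,0,0],0]

```text
t: 50.75
tcp_pos: [0.4535, 0.2373, 0.2395]
ee_rot: [-2.22, -2.222, 0.003]
contact_force: [-0.5, -1.9, -0.4]
grip_width: 0.0001
```

```bash
python3 lead.py w18
```

```text
[0.4535 0.2373 0.2395] [-2.2204 -2.2219  0.0029] [-0.5151 -1.9235 -0.3721] 50.75 7.992567232577211e-05
```

View pics/w18.png

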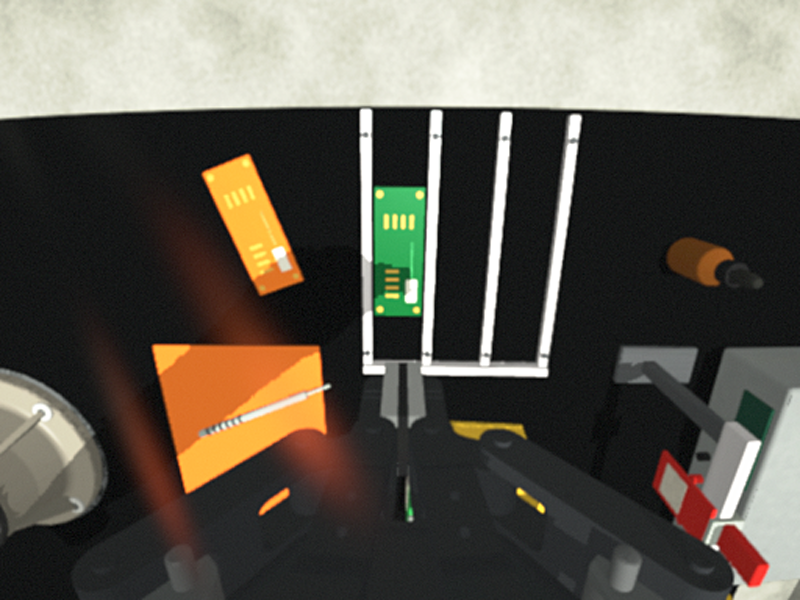

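carry_out:
  steps:
    - [[-0.06,-0.02,0.45],0]
    - [[-0.06,-0.02,0.45],0]
    - [[-0.06,0,0.45],0]
    - [[-0.06,0,0.45],0]
    - [[0,0,0.45],0]
    - [[0,0,0.45],0]
    - [[0,0,0.45],0]
    - [[0,0,0.45],0]
    - [[0,0,0.45],0]
    - [[0,0,0.3],0]
    - [[0,0,0.15],0]
    - [[0,0,0.1],0]
    - [[0,0,0],0]
    - [[0,0,0],0]

```text
t: 52.2
tcp_pos: [0.4529, 0.2252, 0.0109]
ee_rot: [2.222, 2.22, 0.002]
contact_force: [0.6, 0.2, 0.6]
grip_width: -0.0001
```

carry_out:
  steps:
    - [[0,-0.02,0.1],0]
    - [[0,0,0.07],0]
    - [[0,0,0.04],0]
    - [[0,0,0],0]

```text
t: 52.6
tcp_pos: [0.4514, 0.2253, 0.002]
ee_rot: [2.22, 2.22, -0.001]
contact_force: [-4.6, -3.4, 17.2]
grip_width: 0.0
```

carry_out:
  steps:
    - [[0.1,0,-0.03],0]
    - [[0.2,0,0],0]
    - [[0.2,0,0],0]
    - [[0.2,0,0],0]
    - [[0.2,0,0],0]
    - [[0.2,0,0],0]
    - [[0.2,0,0],0]
    - [[0.2,0,0],0]
    - [[0.2,0,0],0]
    - [[0.2,0,0],0]
    - [[0.2,0,0],0]
    - [[0.2,0,0],0]
    - [[0,0,0],0]
    - [[0,0,0],0]

```text
t: 54.0
tcp_pos: [0.4523, 0.3412, 0.0022]
ee_rot: [2.221, 2.221, 0.004]
contact_force: [0.2, -0.3, 4.1]
grip_width: 0.0
```

carry_out:
  steps:
    - [[0,0,-0.2],0]
    - [[0,0,-0.5],0]
    - [[0,0,-0.5],0]
    - [[0,0,-0.2],0]
    - [[0,0,0],0]
    - [[0,0,0],0]

```text
t: 54.6
tcp_pos: [0.4507, 0.3396, 0.0705]
ee_rot: [-2.221, -2.221, 0.002]
contact_force: [0.2, -0.6, 0.3]
grip_width: 0.0002
```

```bash
python3 lead.py w19; python3 - <<'E'
from h import *
save(cv2.imread('pics/w19_raw.png'),'w19c',(200,100,320,190))
E
```

```text
[0.4507 0.3396 0.0705] [-2.2214 -2.2213  0.0022] [ 0.1521 -0.5801  0.2793] 54.6 0.0002398954472008538
```

View pics/w19c.png

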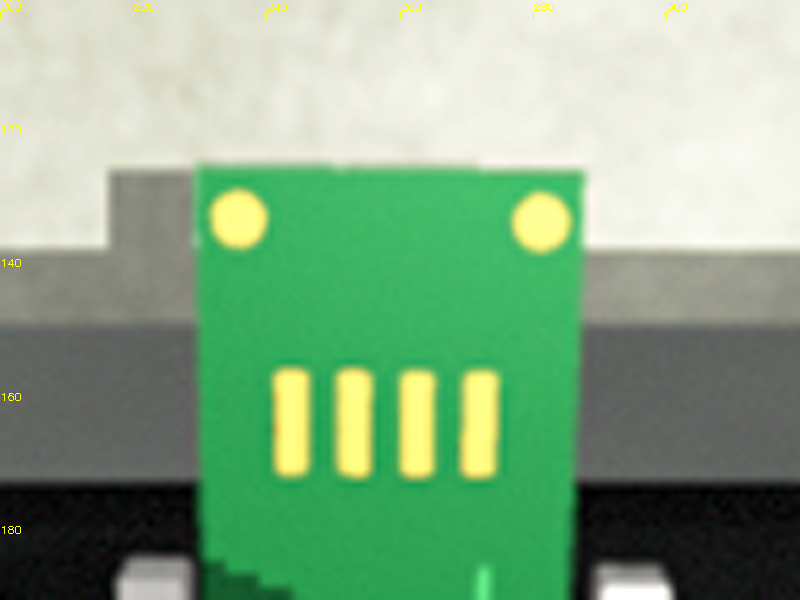

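```bash
python3 - <<'E'
from h import *
s={'tcp_pos':np.array([.4507,.3396,.0705]),'ee_rot':np.array([-2.2214,-2.2213,.0022])}
W=lambda x,y,z:p2w('wrist',(200+x/6.667-.4,100+y/6.667-.4),z,s)
print(W(195,165,.002),W(584,171,.002),'bench bottom edge',W(100,482,-.028),W(700,482,-.028))
E
```

```text
[0.4294 0.4038 0.002 ] [0.4737 0.4031 0.002 ] bench bottom edge [ 0.4118  0.3585 -0.028 ] [ 0.4943  0.3585 -0.028 ]
```

carry_out:
  steps:
    - [[0.25,0.01,0],0]
    - [[0.25,0.01,0],0]
    - [[0.25,0,0],0]
    - [[0.26,0,0],0]
    - [[0,0,0],0]
    - [[0,0,0],0]
    - [[0,0,0.3],0]
    - [[0,0,0.3],0]
    - [[0,0,0.3],0]
    - [[0,0,0.3],0]
    - [[0,0,0.3],0]
    - [[0,0,0.2],0]
    - [[0,0,0],0]
    - [[0,0,0],0]
  jaw: 0.9

```text
t: 56.05
tcp_pos: [0.4522, 0.3909, -0.0138]
ee_rot: [-2.221, -2.221, -0.0]
contact_force: [-0.9, 0.2, 0.9]
grip_width: 0.0772
```

carry_out:
  steps:
    - [[0,0,0.02],0]
    - [[0,0,0],0]
    - [[0,0,0],0]
    - [[0,0,0],0]
    - [[0,0,0],0]
    - [[0,0,0],0]
  jaw: 0

```text
t: 56.65
tcp_pos: [0.4526, 0.3911, -0.0142]
ee_rot: [2.221, 2.221, 0.002]
contact_force: [1.2, 0.2, 3.7]
grip_width: 0.0424
```

carry_out:
  steps:
    - [[0,0,-0.05],0]
    - [[0,0,-0.1],0]
    - [[0,0,-0.2],0]
    - [[0,0,-0.3],0]
    - [[0,0,-0.3],0]
    - [[0,0,-0.4],0]
    - [[0,0,-0.4],0]
    - [[0,0,-0.4],0]
    - [[0,0,-0.4],0]
    - [[0,0,-0.4],0]
    - [[0,0,-0.4],0]
    - [[0,0,-0.4],0]
    - [[0,0,-0.4],0]
    - [[0,0,-0.3],0]
    - [[0,0,-0.2],0]
    - [[0,0,0],0]

```text
t: 58.25
tcp_pos: [0.4526, 0.3917, 0.2203]
ee_rot: [2.221, 2.221, 0.007]
contact_force: [-0.9, 0.1, 0.8]
grip_width: 0.042
```

```bash
python3 lead.py w20;python3 - <<'E'
from h import *
save(cv2.imread('pics/w20_raw.png'),'w20c',(180,210,340,340))
E
```

```text
[0.4526 0.3917 0.2203] [2.2212 2.2215 0.0067] [-0.9479  0.0676  0.8403] 58.25 0.04200042730588643
```

View pics/w20c.png

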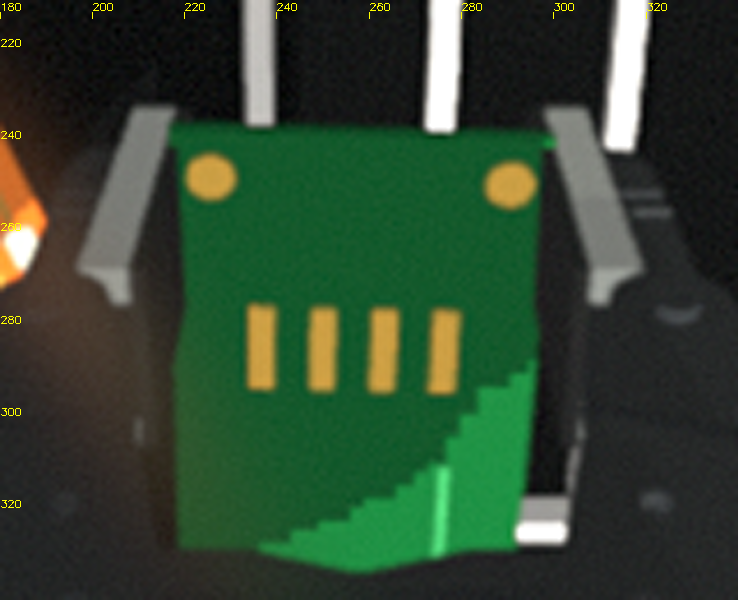

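carry_out:
  steps:
    - [[-0.4,0,0],0]
    - [[-0.76,0.152,0],0]
    - [[-0.76,0.152,0],0]
    - [[-0.76,0.152,0],0]
    - [[-0.76,0.152,0],0]
    - [[-0.76,0.152,0],0]
    - [[-0.76,0.152,0],0]
    - [[-0.76,0.152,0],0]
    - [[-0.76,0.152,0],0]
    - [[-0.76,0.152,0],0]
    - [[-0.76,0.152,0],0]
    - [[-0.76,0.152,0],0]
    - [[-0.76,0.152,0],0]
    - [[-0.76,0.152,0],0]
    - [[-0.76,0.152,0],0]
    - [[-0.76,0.152,0],0]
    - [[-0.3,0,0],0]
    - [[0,0,0],0]

```text
t: 60.1
tcp_pos: [0.5647, -0.2179, 0.2161]
ee_rot: [-2.227, -2.213, 0.004]
contact_force: [-0.4, 0.9, -0.8]
grip_width: 0.0421
```

carry_out:
  steps:
    - [[0,0,0],0.45]
    - [[0,0,0],0.9]
    - [[0,0,0],0.9]
    - [[0,0,0],0.9]
    - [[0,0,0],0.9]
    - [[0,0,0],0.9]
    - [[0,0,0],0.9]
    - [[0,0,0],0.9]
    - [[0,0,0],0.9]
    - [[0,0,0],0.9]
    - [[0,0,0],0.9]
    - [[0,0,0],0.9]
    - [[0,0,0],0.9]
    - [[0,0,0],0.9]
    - [[0,0,0],0.9]
    - [[0,0,0],0.9]
    - [[0,0,0],0.9]
    - [[0,0,0],0.9]
    - [[0,0,0],0.9]
    - [[0,0,0],0.9]

```text
t: 62.1
tcp_pos: [0.5662, -0.2104, 0.2175]
ee_rot: [-3.138, -0.063, 0.001]
contact_force: [0.1, -0.7, -0.5]
grip_width: 0.042
```

carry_out:
  steps:
    - [[0,0,0.2],0]
    - [[0,0,0.4],0]
    - [[0,0,0.4],0]
    - [[0,0,0.4],0]
    - [[0,0,0.4],0]
    - [[0,0,0.4],0]
    - [[0,0,0.4],0]
    - [[0,0,0.4],0]
    - [[0,0,0.2],0]
    - [[0,0,0],0]
    - [[0,0,0],0]

```text
t: 63.2
tcp_pos: [0.5665, -0.2136, 0.0581]
ee_rot: [-3.141, -0.064, -0.001]
contact_force: [-0.3, -0.4, -0.1]
grip_width: 0.0422
```

```bash
python3 lead.py w21;python3 - <<'E'
from h import *
shot('scene','s21',(120,170,240,260))
E
```

```text
[ 0.5665 -0.2136  0.0581] [-3.1406 -0.0638 -0.0009] [-0.3324 -0.3795 -0.1316] 63.2 0.042236914168467185
```

View pics/w21.png

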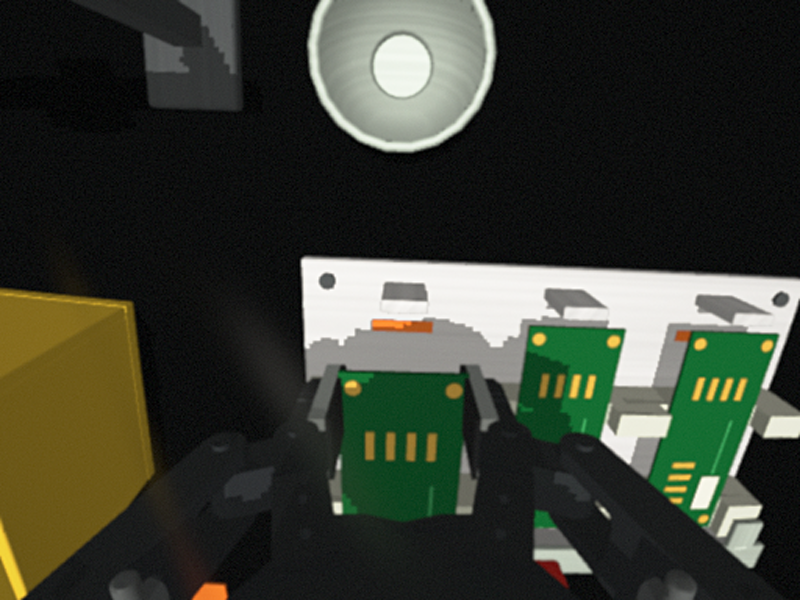

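View pics/s21.png

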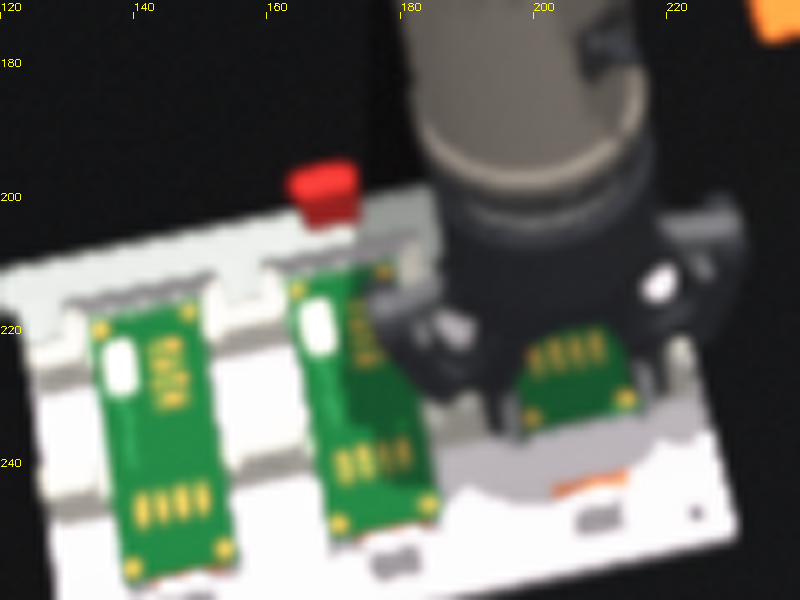

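carry_out:
  steps:
    - [[0,0.01,0.2],0]
    - [[0,0,0.2],0]
    - [[0,0,0.2],0]
    - [[0,0,0.2],0]
    - [[0,0,0.06],0]
    - [[0,0,0],0]
    - [[0,0,0],0]

```text
t: 64.0
tcp_pos: [0.5664, -0.2149, 0.0149]
ee_rot: [3.141, 0.062, 0.001]
contact_force: [-0.6, -0.0, 0.4]
grip_width: 0.0424
```

carry_out:
  steps:
    - [[0,0,0.05],0]
    - [[0,0,0.03],0]
    - [[0,0,0],0]
    - [[0,0,0],0]

```text
t: 64.4
tcp_pos: [0.5662, -0.2149, 0.0109]
ee_rot: [3.141, 0.062, 0.0]
contact_force: [-0.2, 0.6, -0.2]
grip_width: 0.0421
```

carry_out:
  steps:
    - [[0,0,0.01],0]
    - [[0,0,0],0]
    - [[0,0,0],0]
    - [[0,0,0],0]
    - [[0,0,-0.1],0]
    - [[0,0,-0.2],0]
    - [[0,0,-0.4],0]
    - [[0,0,-0.5],0]
    - [[0,0,-0.5],0]
    - [[0,0,-0.5],0]
    - [[0,0,-0.5],0]
    - [[0,0,-0.5],0]
    - [[0,0,-0.5],0]
    - [[0,0,0],0]
    - [[0,0,0],0]
  jaw: 0.65

```text
t: 65.9
tcp_pos: [0.5666, -0.2149, 0.1965]
ee_rot: [3.14, 0.062, 0.003]
contact_force: [0.4, -0.1, -0.5]
grip_width: 0.0553
```

carry_out:
  steps:
    - [[-0.2,0.2,0],-0.46]
    - [[-0.2,0.2,0],-0.95]
    - [[-0.2,0.2,0],-0.95]
    - [[-0.2,0.2,0],-0.95]
    - [[0,0,0],-0.95]
    - [[0,0,0],-0.95]
    - [[0,0,0],-0.95]
    - [[0,0,0],-0.95]
    - [[0,0,0],-0.95]
    - [[0,0,0],-0.95]
    - [[0,0,0],-0.95]
    - [[0,0,0],-0.95]
    - [[0,0,0],-0.95]
    - [[0,0,0],-0.95]
    - [[0,0,0],-0.95]
    - [[0,0,0],-0.95]
    - [[0,0,0],-0.95]
    - [[0,0,0],-0.95]
    - [[0,0,0],-0.95]
    - [[0,0,0],0]
  jaw: 0.5

```text
t: 67.9
tcp_pos: [0.5309, -0.2593, 0.1937]
ee_rot: [-2.218, -2.22, 0.001]
contact_force: [-0.8, 0.9, 0.3]
grip_width: 0.0426
```

```bash
python3 lead.py w22;python3 - <<'E'
from h import *
shot('scene','s22',(110,170,250,275))
E
```

```text
[ 0.5309 -0.2593  0.1937] [-2.2184 -2.2202  0.0014] [-0.7984  0.8802  0.2691] 67.9 0.042637492539762636
```

View pics/w22.png

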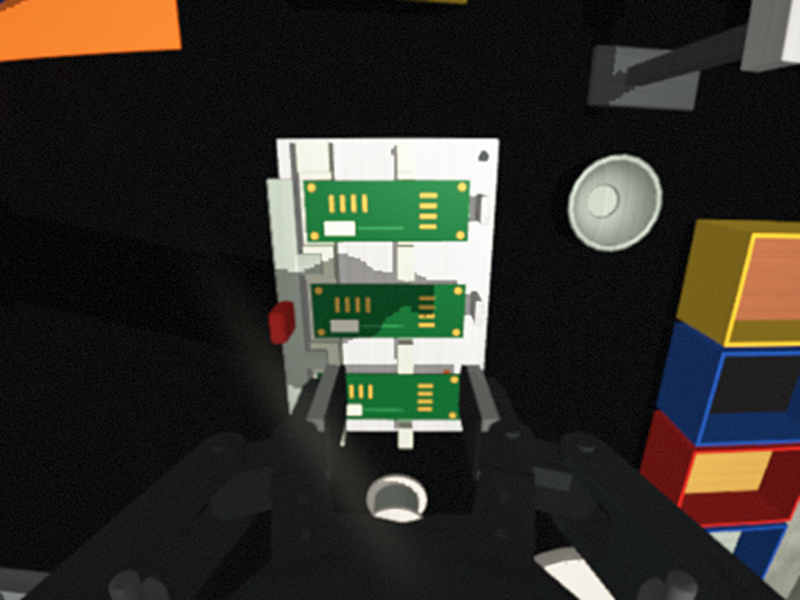

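View pics/s22.png

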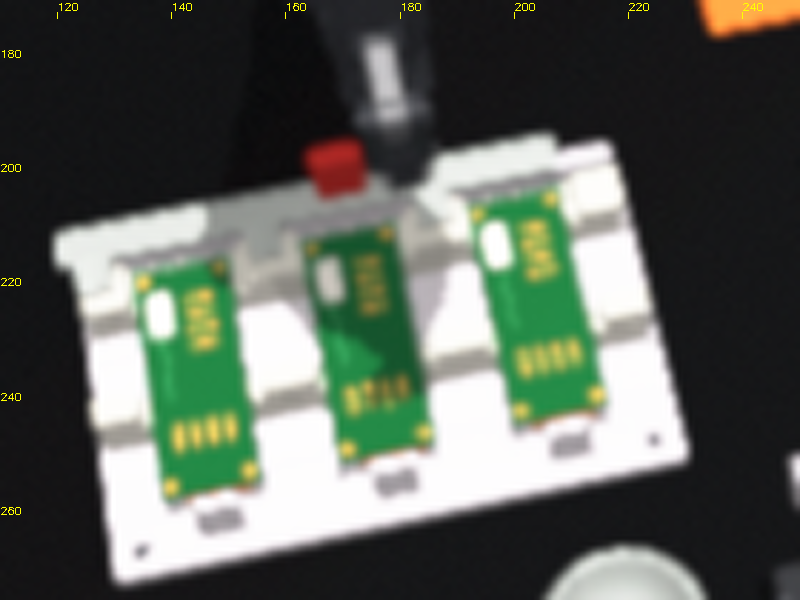

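```bash
python3 - <<'E'
from h import *
s={'tcp_pos':np.array([.5309,-.2593,.1937]),'ee_rot':np.array([-2.2184,-2.2202,.0014])}
W=lambda x,y,z:p2w('wrist',(x/1.5625-.2,y/1.5625-.2),z,s)
for b in([(305,181),(469,180),(468,241),(307,241)],[(312,285),(465,283),(464,336),(315,338)]):
    q=np.array([W(*p,.026) for p in b]);print(q[:,:2].tolist(),q.mean(0))
print('corner',W(498,139,.006),'grip top',W(270,325,.064),W(292,325,.064),W(281,343,.064),W(281,303,.034))
E
```

```text
[[0.4614343929256084, -0.1939472476936618], [0.5779122288428347, -0.19329595075259146], [0.5792494673609885, -0.23709874106713386], [0.4599818652897558, -0.2371879110015364]] [ 0.5196 -0.2154  0.026 ]
[[0.461449082864855, -0.2713048294619312], [0.578543507849855, -0.269525376507293], [0.5798922287784644, -0.3136127202584025], [0.4607955827486264, -0.3156582218135191]] [ 0.5202 -0.2925  0.026 ]
corner [ 0.601  -0.1648  0.006 ] grip top [ 0.4386 -0.2888  0.064 ] [ 0.4541 -0.2888  0.064 ] [ 0.4451 -0.3026  0.064 ] [ 0.4386 -0.2832  0.034 ]
```

carry_out:
  steps:
    - [[-0.16,-0.44,0],0]
    - [[-0.16,-0.44,0],0]
    - [[-0.16,-0.44,0],0]
    - [[-0.16,-0.42,0],0]
    - [[0,0,0.4],0]
    - [[0,0,0.4],0]
    - [[0,0,0.4],0]
    - [[0,0,0.4],0]
    - [[0,0,0.4],0]
    - [[0,0,0.4],0]
    - [[0,0,0.3],0]
    - [[0,0,0.2],0]
    - [[0,0,0],0]
    - [[0,0,0],0]

```text
t: 69.4
tcp_pos: [0.4452, -0.2918, 0.0506]
ee_rot: [2.221, 2.222, 0.0]
contact_force: [0.5, -0.2, 0.2]
grip_width: 0.0427
```

carry_out:
  steps:
    - [[0,0,0],0]
    - [[0,0,0],0]
    - [[0,0,0],0]
    - [[0,0,0],0]
    - [[0,0,0],0]
    - [[0,0,0],0]
  jaw: 0

```text
t: 70.0
tcp_pos: [0.4429, -0.2921, 0.0512]
ee_rot: [-2.22, -2.22, 0.005]
contact_force: [-4.6, 1.2, 6.7]
grip_width: 0.0103
```

Gripped; slide +y by about 36 mm.

carry_out:
  steps:
    - [[0.1,0,0],0]
    - [[0.1,0,0],0]
    - [[0.1,0,0],0]
    - [[0.1,0,0],0]
    - [[0.1,0,0],0]
    - [[0.1,0,0],0]
    - [[0,0,0],0]
    - [[0,0,0],0]

```text
t: 70.8
tcp_pos: [0.4429, -0.2629, 0.0513]
ee_rot: [-2.221, -2.22, 0.006]
contact_force: [-5.2, -0.9, 6.4]
grip_width: 0.0104
```

carry_out:
  steps:
    - [[0.06,0,0],0]
    - [[0.06,0,0],0]
    - [[0.06,0,0],0]
    - [[0.06,0,0],0]
    - [[0,0,0],0]
    - [[0,0,0],0]

```text
t: 71.4
tcp_pos: [0.4429, -0.256, 0.0513]
ee_rot: [2.221, 2.215, -0.011]
contact_force: [-3.8, -8.5, 1.7]
grip_width: 0.0104
```

carry_out:
  steps:
    - [[0.06,0,0],0]
    - [[0,0,0],0]
    - [[0,0,0],0]
    - [[0,0,0],0]

```text
t: 71.8
tcp_pos: [0.4429, -0.2559, 0.0513]
ee_rot: [2.221, 2.211, -0.014]
contact_force: [-3.1, -12.3, -0.9]
grip_width: 0.0105
```

carry_out:
  steps:
    - [[0,0,0],0]
    - [[0,0,0],0]
    - [[0,0,0],0]
    - [[0,0,-0.2],0]
    - [[0,0,-0.4],0]
    - [[0,0,-0.5],0]
    - [[0,0,-0.5],0]
    - [[0,0,-0.5],0]
    - [[0,0,-0.5],0]
    - [[0,0,-0.5],0]
    - [[0,0,-0.5],0]
    - [[0,0,-0.5],0]
    - [[0,0,0],0]
    - [[0,0,0],0]
  jaw: 0.5

```text
t: 73.2
tcp_pos: [0.4453, -0.2461, 0.256]
ee_rot: [2.218, 2.223, 0.001]
contact_force: [-0.2, -0.1, -0.0]
grip_width: 0.0428
```

```bash
python3 lead.py w23;python3 - <<'E'
from h import *
save(cv2.imread('pics/w23_raw.png'),'w23c',(200,80,400,270))
E
```

```text
[ 0.4453 -0.2461  0.256 ] [2.2182 2.2227 0.0007] [-0.2435 -0.0504 -0.0278] 73.2 0.04277741815545087
```

View pics/w23c.png

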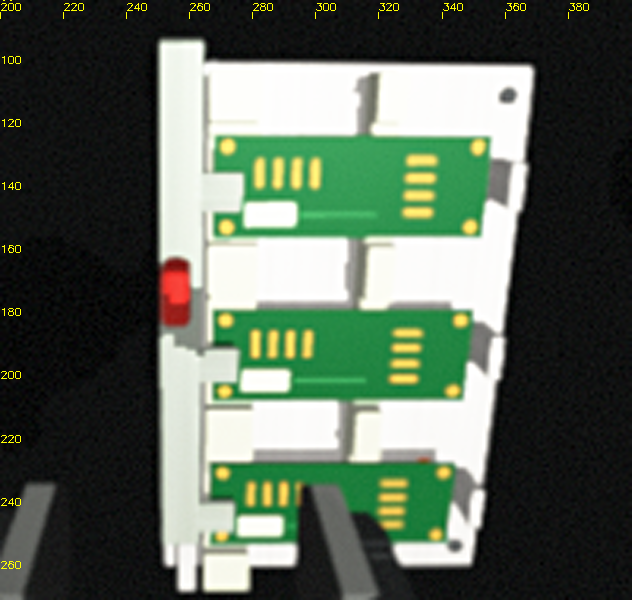

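carry_out:
  steps:
    - [[0.55,0.04,0],0]
    - [[0.55,0.04,0],0]
    - [[0.55,0.04,0],0]
    - [[0.55,0.04,0],0]
    - [[0.55,0.04,0],0]
    - [[0.55,0.04,0],0]
    - [[0.55,0.04,0],0]
    - [[0.55,0.04,0],0]
    - [[0.55,0.04,0],0]
    - [[0.55,0.04,0],0]
    - [[0,0,0],0]
    - [[0,0,0],0]

```text
t: 74.45
tcp_pos: [0.4638, 0.0286, 0.2542]
ee_rot: [-2.217, -2.224, 0.003]
contact_force: [-0.4, -1.0, 0.2]
grip_width: 0.0429
```

```bash
python3 lead.py w24;python3 - <<'E'
from h import *
save(cv2.imread('pics/w24_raw.png'),'w24c',(180,100,340,220))
E
```

```text
[0.4638 0.0286 0.2542] [-2.2172 -2.2236  0.0033] [-0.419  -1.0268  0.1953] 74.45 0.042877705877721856
```

View pics/w24.png

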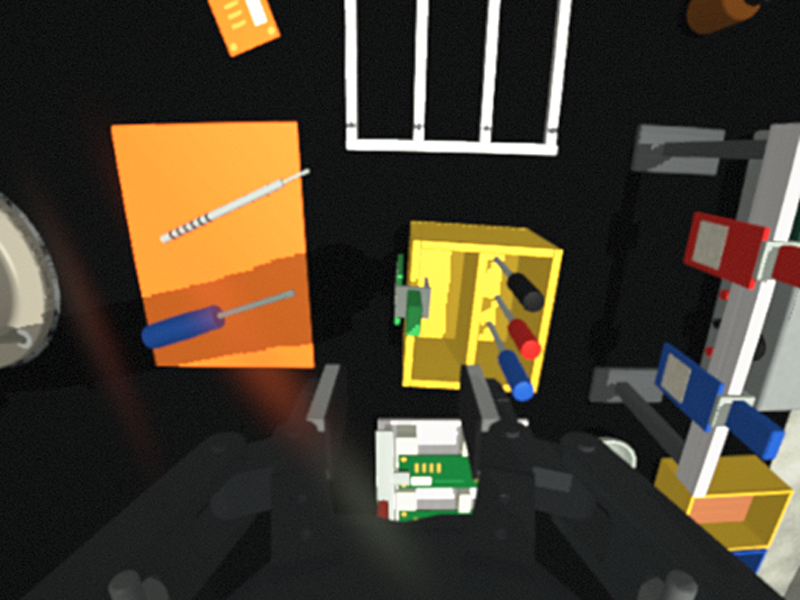

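View pics/w24c.png

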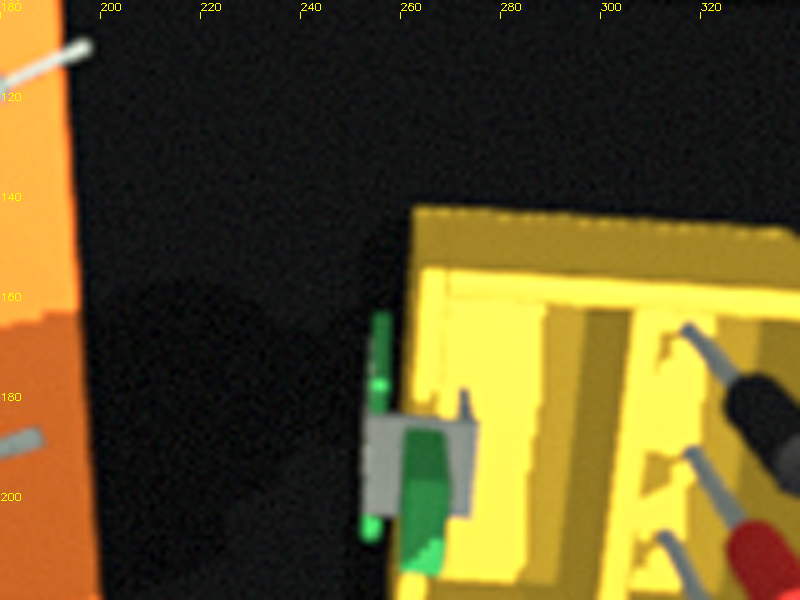

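```bash
python3 - <<'E'
from h import *
s={'tcp_pos':np.array([.4638,.0286,.2542]),'ee_rot':np.array([-2.2172,-2.2236,.0033])}
W=lambda x,y,z:p2w('wrist',(180+x/5-.4,100+y/5-.4),z,s)[:2]
print('cross',[W(*p,.099) for p in[(365,415),(477,420),(470,515),(363,517)]])
print('tabtop',[W(*p,.137) for p in[(403,480),(450,480),(443,572),(401,575)]])
print('tabbase',[W(*p,.099) for p in[(405,430),(446,432)]])
print('wall outer',W(415,270,.095),W(390,575,.095))
W=lambda x,y,z:p2w('wrist',(x/1.5625-.2,y/1.5625-.2),z,s)[:2]
print('caddy corners',W(411,241,.095),W(562,250,.095),W(403,386,.095))
print('rail top edges',W(772,122,.15),W(800,130,.15),W(693,492,.15),W(680,470,.15))
E
```

```text
cross [array([0.4583, 0.0197]), array([0.484 , 0.0186]), array([ 0.4829, -0.0048]), array([ 0.4578, -0.0054])]
tabtop [array([0.4668, 0.0177]), array([0.4763, 0.0177]), array([ 0.4752, -0.0027]), array([ 0.4665, -0.0034])]
tabbase [array([0.4675, 0.0161]), array([0.477 , 0.0157])]
wall outer [0.4696 0.0526] [ 0.4642 -0.022 ]
caddy corners [0.4698 0.0521] [0.5799 0.0462] [ 0.4645 -0.0666]
rail top edges [0.6732 0.1338] [0.6922 0.1305] [ 0.6869 -0.1286] [ 0.6707 -0.1068]
```

carry_out:
  steps:
    - [[0,0,0],0.52]
    - [[-0.21,0.08,0],0]
    - [[-0.21,0.08,0],0]
    - [[0,0,0.3],0]
    - [[0,0,0.4],0]
    - [[0,0,0.4],0]
    - [[0,0,0.4],0]
    - [[0,0,0.4],0]
    - [[0,0,0.2],0]
    - [[0,0,0],0]
    - [[0,0,0],0]

```text
t: 75.6
tcp_pos: [0.4723, 0.0064, 0.1508]
ee_rot: [2.271, 2.17, 0.001]
contact_force: [0.3, 0.2, -0.2]
grip_width: 0.0428
```

```bash
python3 lead.py w25;python3 - <<'E'
from h import *
save(cv2.imread('pics/w25_raw.png'),'w25c',(180,200,340,320))
shot('scene','s25',(230,130,350,220))
E
```

```text
[0.4723 0.0064 0.1508] [2.2709 2.1701 0.0009] [ 0.2738  0.1536 -0.2098] 75.6 0.04282885345739768
```

View pics/w25c.png

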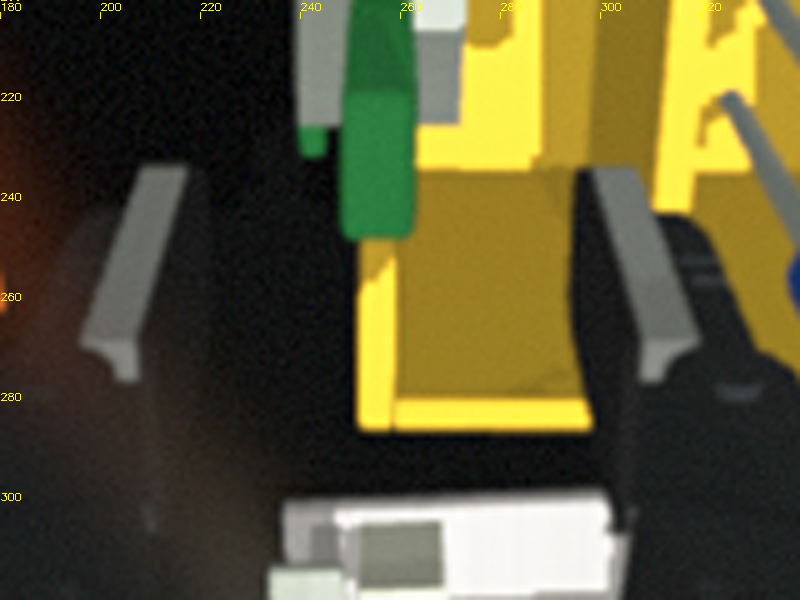

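View pics/s25.png

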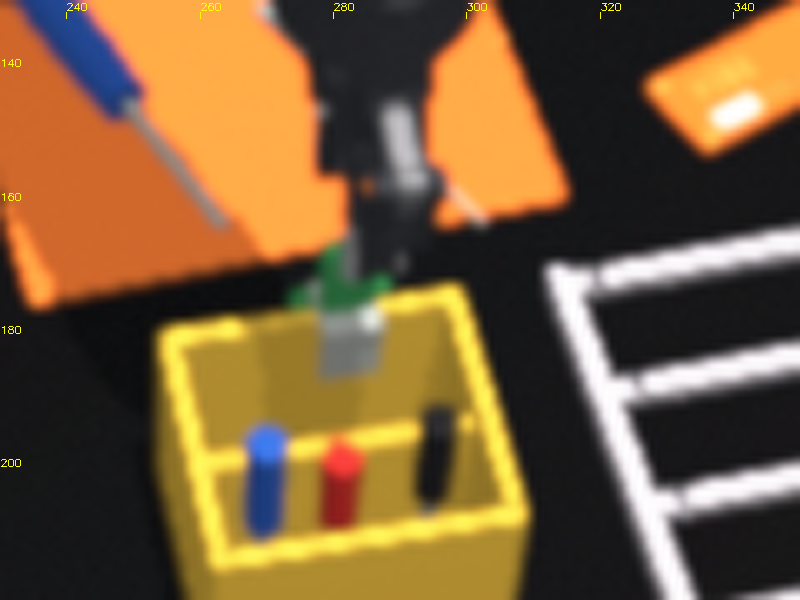

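```bash
python3 - <<'E'
from h import *
q=lambda x,y,z:p2tool((180+x/5-.4,200+y/5-.4),z)
for p in[(345,90),(415,90),(413,237),(341,237)]: print(q(*p,.0138))
print('wall',q(358,380,.056),q(395,380,.056), 'cross', q(297,127,.052),q(462,125,.052))
E
```

```text
[ 0.012  -0.005   0.0138]
[0.012  0.0038 0.0138]
[-0.0091  0.0036  0.0138]
[-0.0091 -0.0058  0.0138]
wall [-0.0626 -0.0049  0.056 ] [-0.0626  0.0015  0.056 ] cross [-0.0119 -0.0141  0.052 ] [-0.0116  0.012   0.052 ]
```

carry_out:
  steps:
    - [[0.01,-0.01,0.3],0]
    - [[0.01,-0.01,0.3],0]
    - [[0,0,0.2],0]
    - [[0,0,0.1],0]
    - [[0,0,0],0]
    - [[0,0,0],0]

```text
t: 76.3
tcp_pos: [0.4713, 0.0081, 0.1058]
ee_rot: [2.27, 2.171, 0.001]
contact_force: [0.4, -0.4, 0.0]
grip_width: 0.0427
```

carry_out:
  steps:
    - [[0,0,0],0]
    - [[0,0,0],0]
    - [[0,0,0],0]
    - [[0,0,0],0]
    - [[0,0,0],0]
    - [[0,0,0],0]
  jaw: 0

```text
t: 76.9
tcp_pos: [0.4713, 0.0081, 0.1059]
ee_rot: [2.27, 2.171, 0.001]
contact_force: [0.3, -0.6, 5.4]
grip_width: 0.0095
```

```bash
python3 lead.py w26;python3 - <<'E'
from h import *
save(cv2.imread('pics/w26_raw.png'),'w26c',(180,200,340,320))
E
```

```text
[0.4713 0.0081 0.1059] [2.2697 2.1707 0.0013] [ 0.2981 -0.5825  5.3703] 76.9 0.009469073933351111
```

View pics/w26c.png

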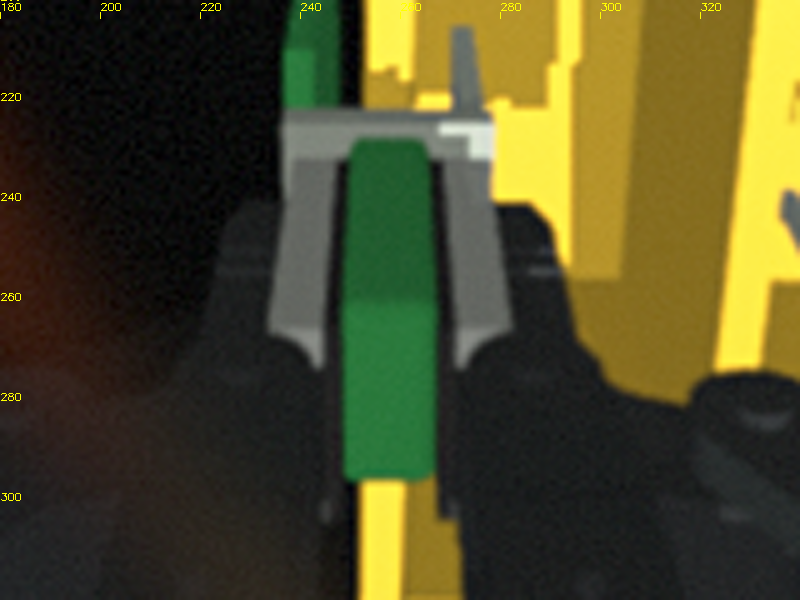

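carry_out:
  steps:
    - [[0,0,-0.1],0]
    - [[0,0,-0.2],0]
    - [[0,0,-0.4],0]
    - [[0,0,-0.4],0]
    - [[0,0,-0.4],0]
    - [[0,0,-0.4],0]
    - [[0,0,-0.4],0]
    - [[0,0,-0.4],0]
    - [[0,0,-0.3],0]
    - [[0,0,0],0]
    - [[0,0,0],0]

```text
t: 78.05
tcp_pos: [0.4705, 0.008, 0.2551]
ee_rot: [-2.27, -2.171, 0.001]
contact_force: [-0.6, -0.6, -0.6]
grip_width: 0.0092
```

carry_out:
  steps:
    - [[0,0.3,0],0]
    - [[0,0.4,0],0]
    - [[0,0.4,0],0]
    - [[0,0.4,0],0]
    - [[0,0.4,0],0]
    - [[0,0.3,0],0]
    - [[0,0.2,0],0]
    - [[0,0,0],0]
    - [[0,0,0],0]

```text
t: 78.95
tcp_pos: [0.5897, 0.0028, 0.2539]
ee_rot: [-2.268, -2.17, 0.003]
contact_force: [0.1, 0.0, 0.1]
grip_width: 0.0091
```

```bash
python3 lead.py w27;python3 - <<'E'
from h import *
shot('scene','s27',(220,130,380,250))
E
```

```text
[0.5897 0.0028 0.2539] [-2.2683 -2.1703  0.0033] [0.1395 0.0073 0.0895] 78.95 0.009116115948423287
```

View pics/w27.png

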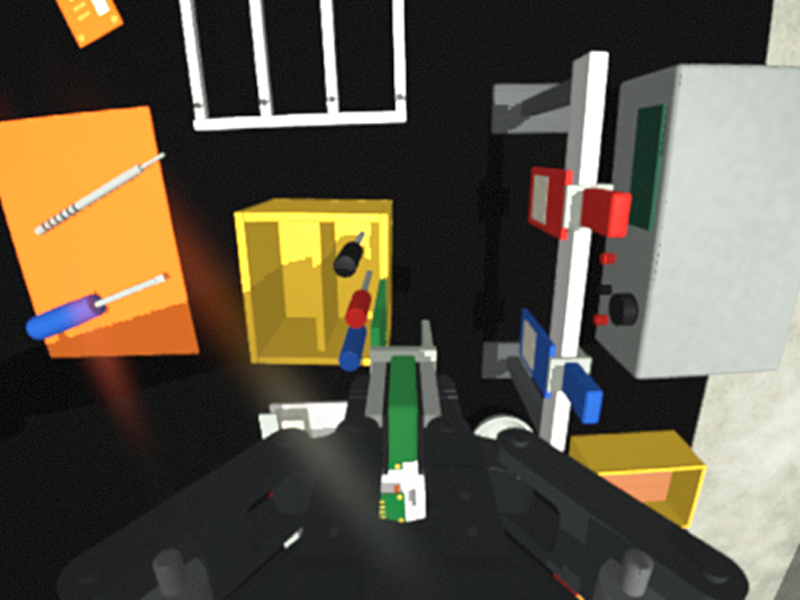

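View pics/s27.png

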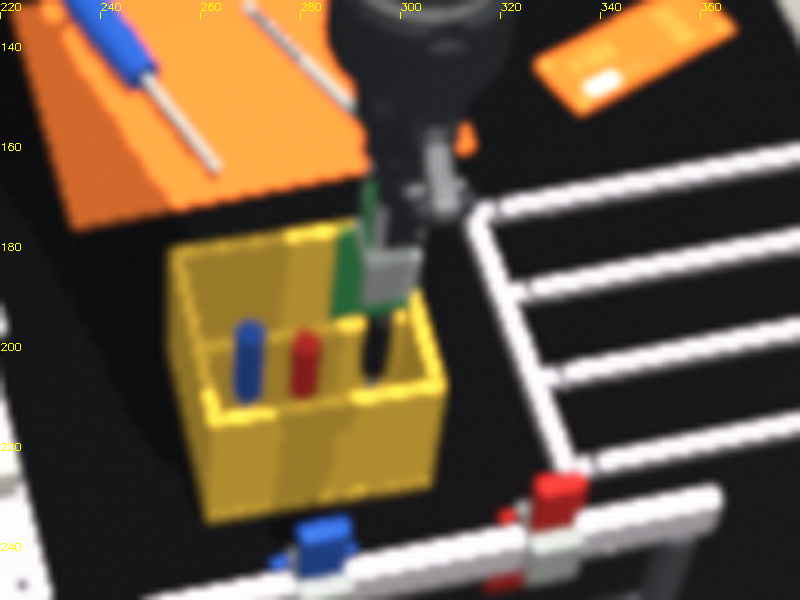

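```bash
python3 - <<'E'
from h import *
im=cv2.imread('pics/w27_raw.png')
save(im,'w27a',(320,25,420,100));save(im,'w27b',(320,90,420,165));save(im,'w27d',(310,180,430,300))
E
```

```text
(no output)
```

View pics/w27a.png

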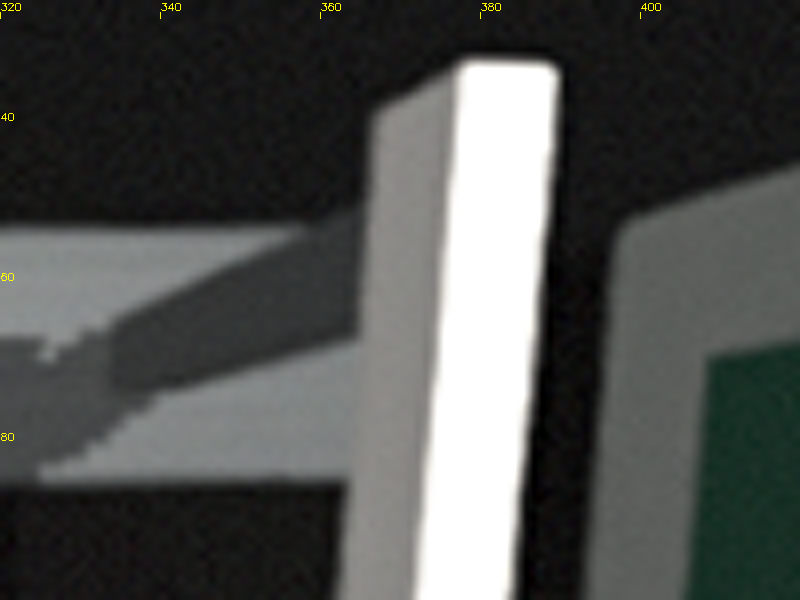

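View pics/w27b.png

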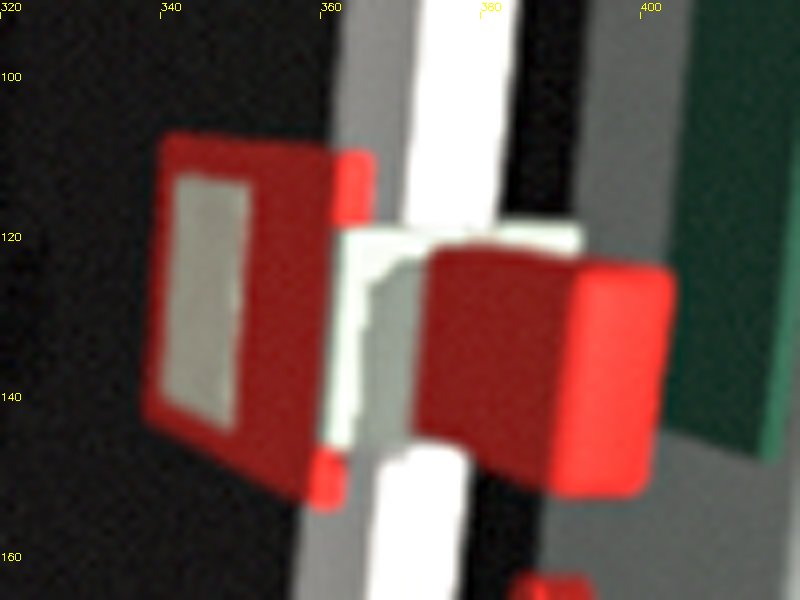

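View pics/w27d.png

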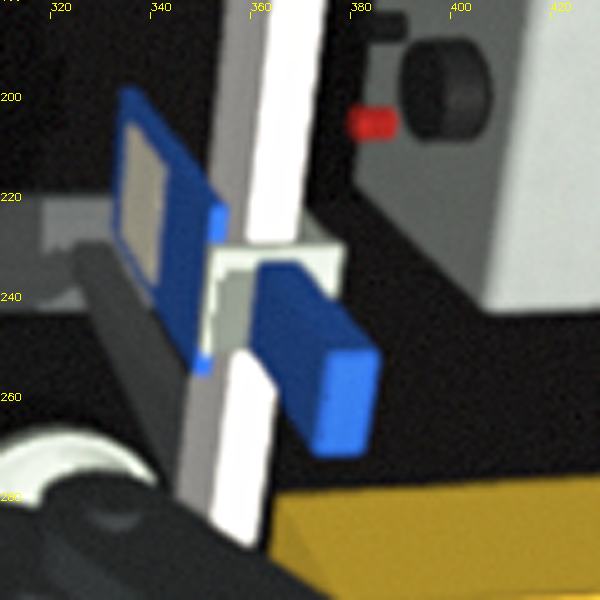

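```bash
python3 - <<'E'
from h import *
s={'tcp_pos':np.array([.5897,.0028,.2539]),'ee_rot':np.array([-2.2683,-2.1703,.0033])}
W=lambda x,y,z:p2w('wrist',(x-.4,y-.4),z,s)[:2]
print('far end',W(377.5,32.5,.15),W(389.8,33.1,.15));print('mid1',W(366,163.8,.15),W(377.5,163.8,.15))
print('mid2',W(364,181,.15),W(375.4,181,.15));print('mid3',W(359,228,.15),W(369.6,228,.15));print('near end',W(352.4,284,.15),W(361.6,289,.15))
print('red cross far',W(363.1,118.5,.154),W(392.9,119.4,.154),'near',W(361,145.9,.154))
print('red plate',W(364.4,108.8,.15),W(360.9,153.8,.15))
print('blue cross far',W(352.4,230,.154),W(379,229,.154)); print('blue plate',W(353.4,221,.15),W(350.4,255,.15))
im=cv2.imread('pics/w27_raw.png');save(im,'w27e',(220,195,300,275))
E
```

```text
far end [0.6939 0.1348] [0.7043 0.1342]
mid1 [0.6919 0.0243] [0.7028 0.0239]
mid2 [0.6913 0.0075] [0.7024 0.0071]
mid3 [ 0.6904 -0.0421] [ 0.7014 -0.0427]
near end [ 0.6891 -0.1107] [ 0.7    -0.1182]
red cross far [0.6846 0.066 ] [0.7113 0.0645] near [0.6844 0.042 ]
red plate [0.6867 0.074 ] [0.6863 0.034 ]
blue cross far [ 0.6824 -0.0419] [ 0.7093 -0.0422]
blue plate [ 0.6841 -0.034 ] [ 0.6839 -0.0734]
```

View pics/w27e.png

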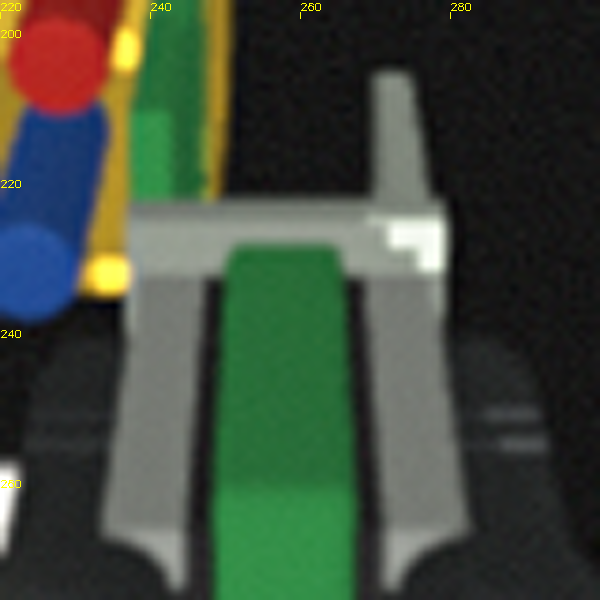

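```bash
python3 - <<'E'
from h import *
q=lambda x,y,z:p2tool((220+x/7.5-.4,195+y/7.5-.4),z)
print(q(128,215,.007),q(446,215,.007), 'tab top',q(213,490,-.031),q(357,490,-.031),'tab base',q(230,245,.007),q(338,245,.007))
q=lambda x,y,z:p2tool((180+x/5-.4,200+y/5-.4),z)
print('w26',q(345,302,-.031),q(435,480,-.031),q(281,125,.007),q(495,125,.007))
E
```

```text
[ 0.0113 -0.012   0.007 ] [0.0113 0.0136 0.007 ] tab top [ 0.0105 -0.0039 -0.031 ] [ 0.0105  0.0052 -0.031 ] tab base [ 0.0086 -0.0038  0.007 ] [0.0086 0.0049 0.007 ]
w26 [ 0.0104 -0.0036 -0.031 ] [-0.0104  0.0051 -0.031 ] [ 0.0104 -0.0126  0.007 ] [0.0104 0.0133 0.007 ]
```

carry_out:
  steps:
    - [[0,0,0],-0.3]
    - [[0,0.3,0],0]
    - [[0,0.3,0],0]
    - [[0,0.3,0],0]
    - [[0,0.3,0],0]
    - [[0,0.3,0],0]
    - [[0,0.3,0],0]
    - [[0,0.2,0],0]
    - [[-0.01,0.12,0],0]
    - [[0,0,0],0]
    - [[0,0,0],0]

```text
t: 80.15
tcp_pos: [0.6962, 0.0003, 0.2554]
ee_rot: [-2.241, -2.201, 0.001]
contact_force: [0.2, -0.9, -1.3]
grip_width: 0.0092
```

```bash
python3 lead.py w28;python3 - <<'E'
from h import *
shot('scene','s28',(240,170,380,275))
E
```

```text
[0.6962 0.0003 0.2554] [-2.241  -2.2013  0.0005] [ 0.1921 -0.8585 -1.3162] 80.15 0.00918403031566551
```

View pics/w28.png

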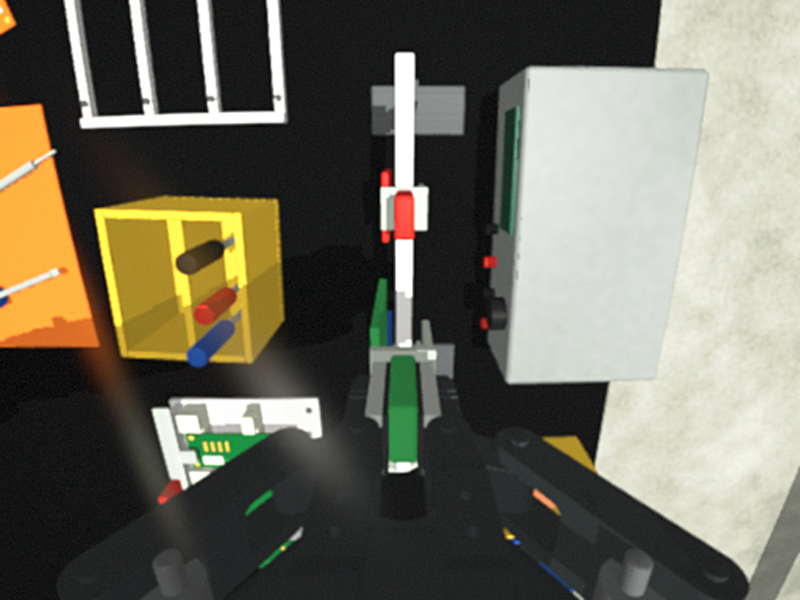

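View pics/s28.png

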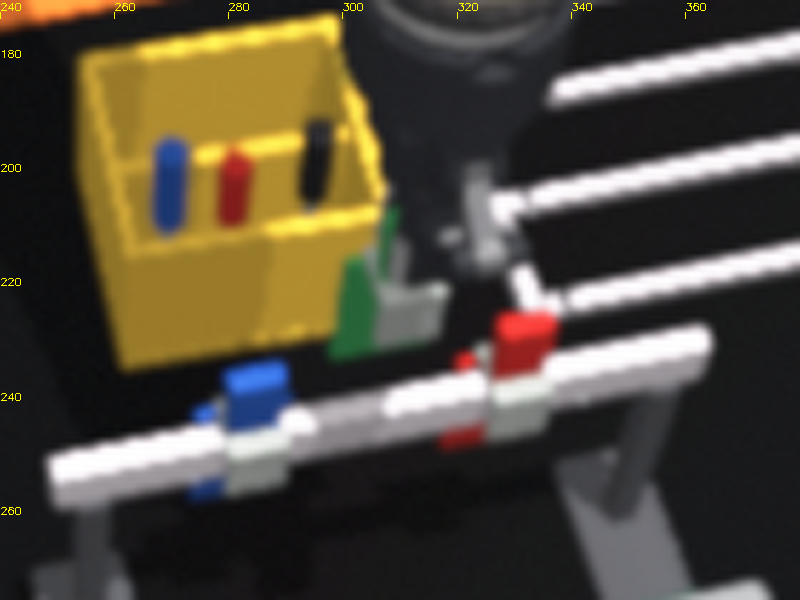

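carry_out:
  steps:
    - [[0,0,0.2],0]
    - [[0,0,0.3],0]
    - [[0,0,0.3],0]
    - [[0,0,0.2],0]
    - [[0,0,0],0]
    - [[0,0,0],0]

```text
t: 80.85
tcp_pos: [0.6966, 0.0002, 0.2053]
ee_rot: [-2.242, -2.201, 0.0]
contact_force: [0.5, -0.2, 0.4]
grip_width: 0.0089
```

```bash
python3 lead.py w29;python3 - <<'E'
from h import *
save(cv2.imread('pics/w29_raw.png'),'w29c',(200,90,320,270))
shot('scene','s29',(240,170,380,275))
E
```

```text
[0.6966 0.0002 0.2053] [-2.2418 -2.2008  0.    ] [ 0.5333 -0.2405  0.3604] 80.85 0.008861310927860626
```

View pics/w29c.png

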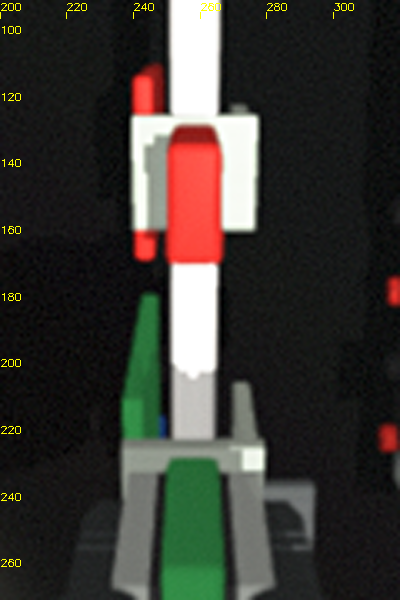

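View pics/s29.png

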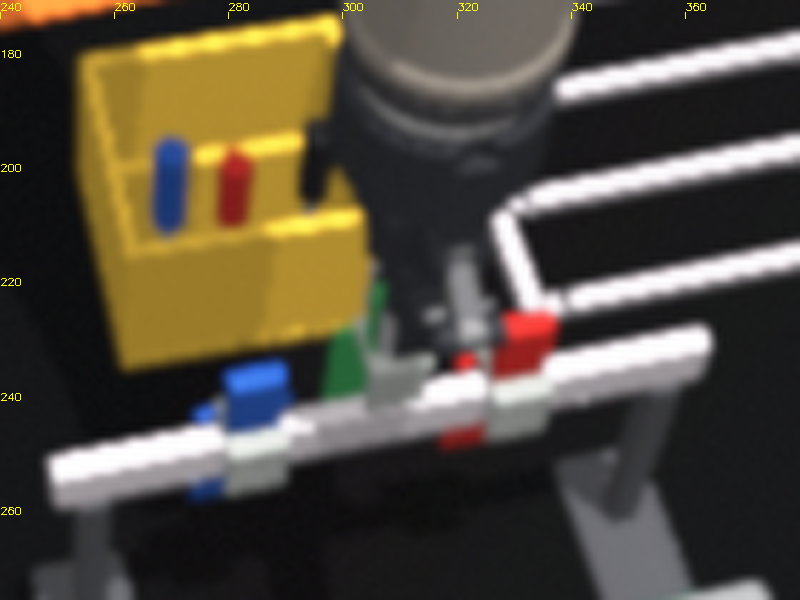

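carry_out:
  steps:
    - [[0,0,0.2],0]
    - [[0,0,0.2],0]
    - [[0,0,0.2],0]
    - [[0,0,0.15],0]
    - [[0,0,0.06],0]
    - [[0,0,0],0]
    - [[0,0,0],0]

```text
t: 81.65
tcp_pos: [0.6968, 0.0003, 0.165]
ee_rot: [2.242, 2.201, 0.001]
contact_force: [0.6, -0.3, -0.3]
grip_width: 0.0095
```

carry_out:
  steps:
    - [[0,0,0.04],0]
    - [[0,0,0],0]
    - [[0,0,0],0]

```text
t: 81.95
tcp_pos: [0.6967, 0.0003, 0.163]
ee_rot: [2.242, 2.201, 0.0]
contact_force: [0.2, 0.1, -0.3]
grip_width: 0.009
```

carry_out:
  steps:
    - [[0,0,0.04],0]
    - [[0,0,0],0]
    - [[0,0,0],0]

```text
t: 82.25
tcp_pos: [0.6968, 0.0003, 0.161]
ee_rot: [2.242, 2.201, 0.001]
contact_force: [-0.1, 0.1, 0.6]
grip_width: 0.0093
```

```bash
python3 - <<'E'
from h import *
print(state()['contact_force'])
shot('scene','s30',(240,170,380,275))
E
```

```text
[-0.0525  0.0673  0.6273]
```

View pics/s30.png

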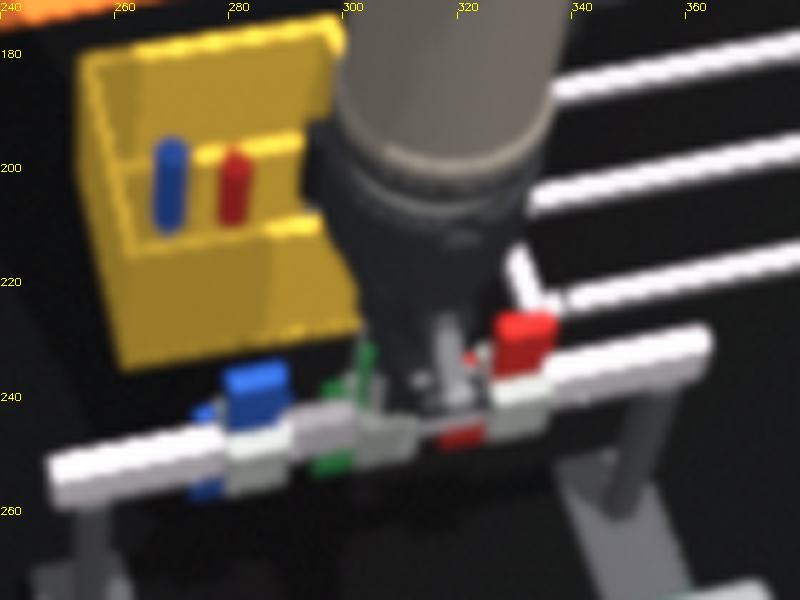

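carry_out:
  steps:
    - [[0,0,0.02],0]
    - [[0,0,0],0]
    - [[0,0,0],0]

```text
t: 82.6
tcp_pos: [0.6968, 0.0003, 0.161]
ee_rot: [2.241, 2.2, 0.001]
contact_force: [-1.7, 0.1, 4.8]
grip_width: 0.0087
```

carry_out:
  steps:
    - [[0,0,0],0]
    - [[0,0,0],0]
    - [[0,0,0],0]
    - [[0,0,0],0]
    - [[0,0,-0.1],0]
    - [[0,0,-0.2],0]
    - [[0,0,-0.3],0]
    - [[0,0,-0.4],0]
    - [[0,0,-0.4],0]
    - [[0,0,-0.4],0]
    - [[0,0,-0.2],0]
    - [[0,-0.3,0],0]
    - [[0,-0.5,0],0]
    - [[0,-0.5,0],0]
    - [[0,-0.5,0],0]
    - [[0,-0.3,0],0]
    - [[0,0,0],0]
    - [[0,0,0],0]
  jaw: 0.45

```text
t: 84.4
tcp_pos: [0.5921, 0.0019, 0.2602]
ee_rot: [2.241, 2.2, 0.001]
contact_force: [-0.6, -0.0, 0.6]
grip_width: 0.0387
```

```bash
python3 lead.py w31;python3 - <<'E'
from h import *
save(cv2.imread('pics/w31_raw.png'),'w31c',(300,60,440,240))
shot('scene','s31');save(cv2.imread('pics/s31_raw.png'),'s31c',(240,170,380,275));save(cv2.imread('pics/s31_raw.png'),'s31d',(110,170,250,275))
E
```

```text
[0.5921 0.0019 0.2602] [2.2412 2.1998 0.0009] [-0.6002 -0.0338  0.6352] 84.4 0.03869794506177583
```

View pics/w31c.png

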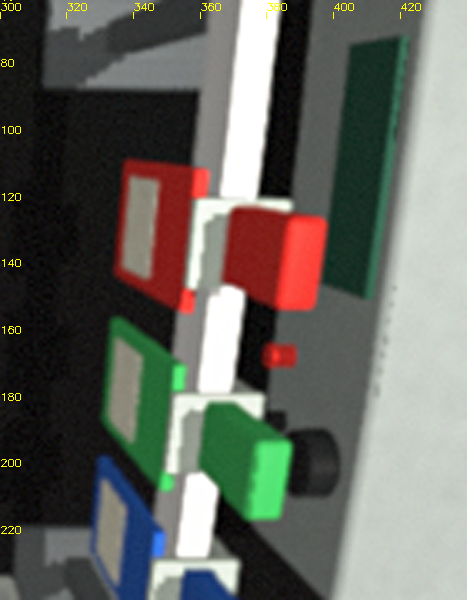

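View pics/s31c.png

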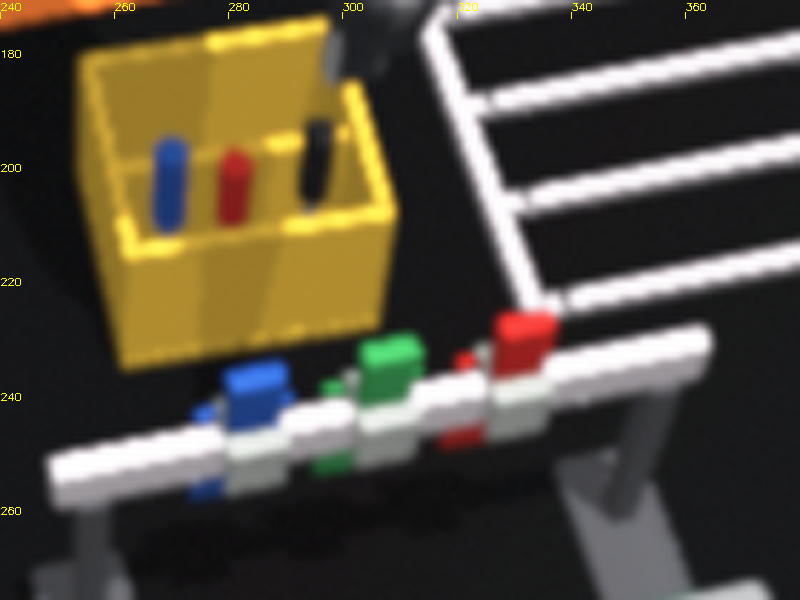

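View pics/s31d.png

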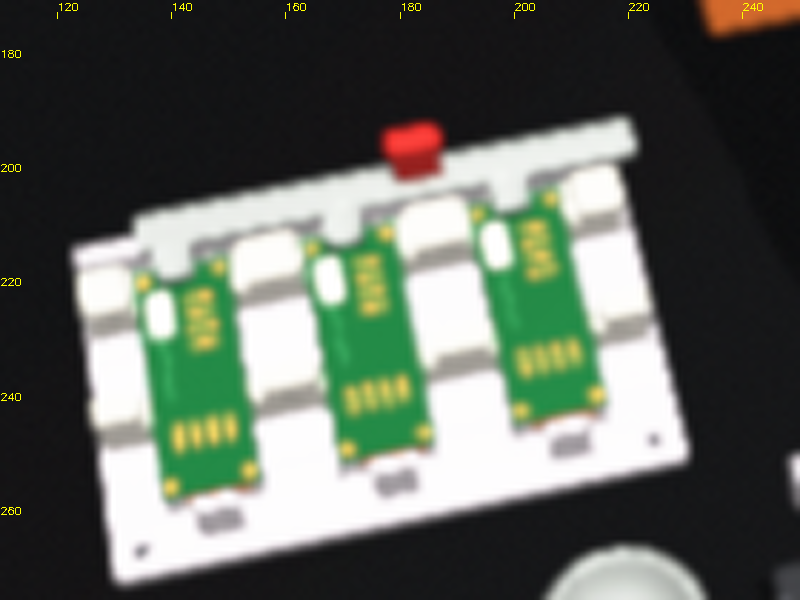

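```bash
python3 -c "
from plant import *
print(state()['t'],sign_off())"
```

```text
the job is handed in; nothing more can be done
84.5 None
```

The whole job is done and handed in at 84.5 s of the 210 s allowed. The sign-off gives no verdict, so this rests on my own checks.

**What I did**
- I slid the retainer to its open stop, which took about 21 mm of travel and ended against the stop at about 16 N.
- All three boards were present. I dragged each about 45 mm past the bench edge, gripped it by its overhanging end, and set it in its bay: far lane to bay 1, middle lane to bay 2, near lane to bay 3.
- I then slid the red grip 36 mm to its other end stop.
- I took the green tag off the caddy and hung it at the middle of the rail, between the red and blue tags.

**Last checks**
- **Boards:** each measured about 1 to 1.5 mm from its bay centre. In the final scene picture all three lie flat in their notches, with a tongue over each.
- **Tags:** red, green and blue all hang upright on the rail.
- **Bystanders and lookalike:** nothing I did came near the dropper, spool or dish. In the views I had of them they stood where they started, but I did not re-measure them. The orange lookalike was left alone.
- **Arm:** it stands clear, touching nothing.

**What disagreed**
- The scene and top cameras differed by up to about 8 mm in places, so I worked from the wrist camera, which was within about 3 mm of the known bench edge.
- The boards sat skewed by about 2° in the jaws; I corrected for this by turning the tool.
- I saw no sign of a board being knocked aside.

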